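Sort the model-maker's desk

ROBOT

A 7-joint arm with a two-finger parallel gripper is mounted at the origin on the work surface. World frame = base frame: x ahead of the robot, y to its left, z up, the work surface at z = 0. Lengths are in mm, angles in rad, forces in N, time in s.
With the tool pointing down it reaches from about 400 to 875 mm from the base axis. Payload 4.4 kg.
Tool frame: the origin (TCP) lies midway between the tips of the shut fingers; the grasp point (between the pads) lies 19 mm behind it (ctrl.pinch_z is the distance from the TCP to the grasp point, in mm); z points along the fingers, y is the line along which they close (so a half turn about z gives the same grasp; the last joint's range is limited). The gripper opens to 85 mm and grips with 20 to 120 N. Pads are 22 mm wide; open, the fingers measure 114 mm over their backs; the gripper's body (76 mm by 85 mm) begins 54 mm behind the grasp point. The pads swing forward as they close: fully open they stand 13 mm farther back than shut.
Start: joints at [1.127, 0.628, 0.038, 1.517, -0.027, 0.996, -0.02], TCP at [239.798, -604.165, 231.313] pointing down, gripper open.
Joint ranges: [-3.06, 3.06], [-0.37, 2.12], [-1.25, 1.32], [0.18, 2.47], [-1.1, 4.24], [0.23, 1.98], [-2.94, 2.94]. Speed limits (rad/s): [2.57, 2.57, 3.14, 3.14, 3.14, 3.14, 3.14].

INTERFACE

Orientations are given as [roll, pitch, yaw] about the fixed x, y, z axes, in that order (R = Rz(yaw) Ry(pitch) Rx(roll)).
In Python, from cell import read_state, cams, order, ctrl gives the robot as it stands.
- The arm moves only by the tool move_arm, never from a script. Its argument "targets" is text: rows parted by semicolons, each of 7 numbers parted by spaces: the gripper's target within -1 to 1 (fully open at 1, half-way at 0, shut at -1), then the shift along the tool's x, y, z in cm, then the turn, a rotation vector about the tool's x, y, z in degrees. A call has 1 to 5 rows; each row shifts and turns the commanded pose from where the row before left it, along the tool's axes as they then stand; what a row does not reach is not made up. A row lasts 1/12 s, in which the tool goes at most 41.7 mm and 7.16 degrees, less where a joint would pass 70% of its speed; a pose out of reach is approached as far as the arm can. A call with a gripper value outside its range is refused whole. The fingers move at their own pace and stop on an object; the grip force is fixed at half the most. Time passes only in rows, so rows that do not move let the fingers close. It gives the time, the measured TCP pose, the force, the opening and the grip force at its end, in the units of the state.
- read_state(): the state, without advancing time (a new reading comes with each control period).
- cams.get_image(name): name is "side" or "top"; returns a dict with "color" (400x640x3 uint8, red, green, blue), "fovy" (degrees; the focal length in pixels is half the picture's height over the tangent of half this angle, whatever the lens; pixels are square), "cx", "cy" (the principal point, pixels), "k1" (the pictures are not rectified: a ray, as slopes to the right and down, at radius r is drawn at 1 + k1 r^2 times it, then the intrinsics apply), "rvec" (rotation vector, rad) and "tvec" (3), from world to camera coordinates, as OpenCV has them. Camera axes: x right, y down, z forward; pixel columns grow to the right and rows downward; lengths in mm; the calibration is good to about 2 mm. A picture is of the moment at which its call begins. There is no depth.
- order.finish_job(): hands the job in; it is judged then, once.
The state is a dict: "clock": time; "qpos": joint angles; "qd": joint speeds; "tau": joint torques, N m; "eef_pos": TCP position; "tool_rot": TCP orientation; "force": force on the tool from outside, world axes, zero at the start; "torque": the same for the moment, N m; "width": finger opening in mm; "gripper_force": force on a finger pad.
Only numpy, scipy, OpenCV 4.12 (cv2) and the standard library are available. Lean on these libraries where they do the work, as an engineer would, in place of code of your own. Each camera call takes 0.05 s, during which the arm holds its last target. There are 200 camera calls.

TASK

Put away the five things left on the cutting mat: lay both hand tools (snap-off knife and sanding bar) lengthwise and side by side in the long shallow tray, both wood offcuts side by side in the deeper rectangular box, and the roll of tape in the middle of the round dish. Everything ends lying flat on the floor of its container, the same way up as it lay on the desk. Set each thing down gently rather than dropping or throwing it, and leave the coffee cup and the glue bottle where they stand.

Things in the scene. Friction and masses are not known exactly. Their poses are not given: they have to be found in the camera images.
- knife: Loose. Hand tool: closed snap-off knife (blade in), a slim grey plastic bar with a steel strip and black thumb slide on top; 130 long (its x) x 20 wide (its y) x 14 high, thumb slide 5 higher. Origin: centre of its underside, z up; starts lying flat. Sizes in mm.
- sander: Loose. Hand tool: aluminium sanding bar with grey abrasive underneath, 120 long (its x) x 26 wide (its y) x 18 high. Origin: centre of its underside, z up; starts lying flat. Sizes in mm.
- block: Loose. Wood offcut: square block, 40 x 40 x 28 high, with a small dark knot mark on top. Origin: centre of its underside, z up. Sizes in mm.
- step: Loose. Wood offcut with a step: 50 long (its x) x 25 wide (its y); 25 high over the 34 mm towards its -x end, 13 high over the rest. Origin: centre of its underside, z up (centre of the whole 50 x 25 footprint). Sizes in mm.
- tape: Loose. Small roll of paper tape lying flat: a ring 50 outer diameter, 26 hole, 19 high. Origin: centre of its underside, z up. Sizes in mm.
- tray: Long shallow white tray, fixed to the desk: outside 120 (its x) x 200 (its y) x 18 high, walls and floor 5 thick, so inside 110 x 190; open on top. Home of the hand tools. Origin: centre of its underside, on the desk; the inner floor is 5 above it. Sizes in mm.
- bin: Deeper, shorter white rectangular box, fixed to the desk: outside 120 (its x) x 140 (its y) x 32 high, walls and floor 5 thick, so inside 110 x 130; open on top. Home of the wood offcuts. Origin: centre of its underside, on the desk; the inner floor is 5 above it. Sizes in mm.
- dish: Round white dish, fixed to the desk: 126 diameter at the foot, 136 at the rim, 18 high, wall 4, floor 5 thick. Home of the tape. Origin: centre of its underside, on the desk; the inner floor is 5 above it. Sizes in mm.
- cup: Bystander, loose: lidded paper coffee cup, 82 across at the lid, 111 high. Origin: centre of its underside. Sizes in mm.
- glue: Bystander, loose: white glue bottle with orange nozzle, 54 across, 142 high. Origin: centre of its underside. Sizes in mm.
There are look-alikes about, which are no part of the job. What is shaped like the step but purple or white is not meant.

How it is judged:
By the outcome, as a careful person would: the job done as asked, in the order asked, and still so for the second after the job is handed in, with the robot touching nothing.
It also fails if it takes over 118 s, if anything falls off the work surface, if the arm or the gripper's body presses on something with over 40 N, if the wrist force passes 120 N, or if a joint passes its speed limit or range.

## Working session

There is one attempt and no reset: what is moved stays moved. The work goes in short steps, Python scripts to look and compute and a tool call to move; the robot and the scene stay as the last step left them, time stands still between calls to the robot, and variables do not carry over. Pictures are saved under pics/ and viewed, at most 14 in all, crops included, and the job is handed in when it is done.

Besides the shell and the picture viewer there is one more tool, called after "Call:" by a JSON object that holds its "op" and its "data". move_arm: Moves the arm, as the interface text tells. Its arguments: {"type":"object","properties":{"targets":{"type":"string"}},"required":["targets"]}

```bash
mkdir -p pics; ls
python3 - <<'E'
from cell import read_state,cams,ctrl
import cv2
for n in("top","side"):
    d=cams.get_image(n);cv2.imwrite(f"pics/{n}0.png",d["color"][:,:,::-1])
    print(n,{k:v for k,v in d.items() if k!="color"})
print(read_state(),ctrl.pinch_z)
E
```

```text
pics
top {'fovy': 56.618763455485805, 'cx': 314.24717907000775, 'cy': 198.598514797104, 'k1': -0.038253541870197465, 'rvec': array([ 2.11799386, -2.14232909,  0.19781308]), 'tvec': array([ -0.98883653, 512.38110173, 886.35591769])}
side {'fovy': 53.18154836795658, 'cx': 316.13133466892214, 'cy': 199.48336114561272, 'k1': 0.027287878557019862, 'rvec': array([ 0.82790054, -2.54571553,  1.06930025]), 'tvec': array([446.29756295, 248.51902343, 900.65571831])}
{'clock': 0.1, 'qpos': array([ 1.12718793,  0.629249  ,  0.03844953,  1.51827199, -0.02702602,
        0.99629859, -0.02000934]), 'qd': array([ 4.90274248e-04, -1.20208790e-03,  1.40093393e-04, -1.77082438e-03,
        1.68089241e-03,  5.86365426e-04,  3.70229453e-05]), 'tau': array([ 3.30306706e-03, -5.64533830e+01,  1.23095546e+00, -1.93968809e+01,
        1.14188841e-02,  5.46344629e-03,  1.71262684e-06]), 'eef_pos': array([ 239.60043398, -603.62379051,  230.48285597]), 'tool_rot': array([-3.13988347e+00, -1.91219912e-06,  3.77780946e-01]), 'force': array([ 0.54934741, -0.49337511, -0.71857606]), 'torque': array([-0.02199546,  0.07705786,  0.007088  ]), 'gripper_force': 0.0, 'width': 85.38216511043936} 18.700000000000003
```

View pics/top0.png

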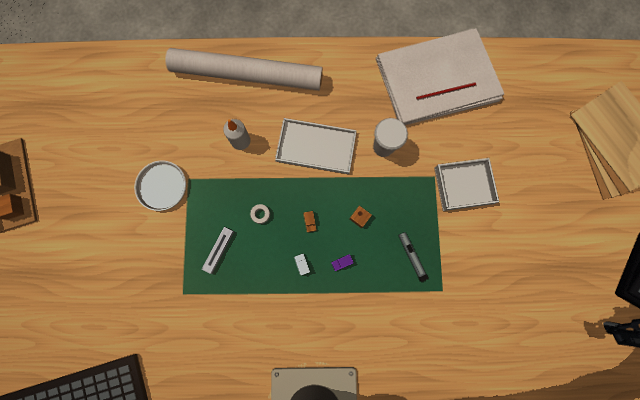

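View pics/side0.png

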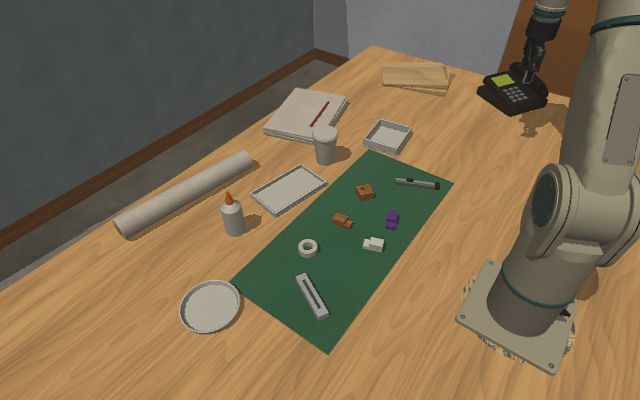

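```bash
cat > h.py <<'E'
import numpy as np, cv2
from cell import read_state,cams,order,ctrl
def K(d):
    f=200/np.tan(np.radians(d["fovy"]/2)); return np.array([[f,0,d["cx"]],[0,f,d["cy"]],[0,0,1]]),np.array([d["k1"],0,0,0,0.])
def proj(d,P):
    k,D=K(d); return cv2.projectPoints(np.float64(P).reshape(-1,1,3),d["rvec"],d["tvec"],k,D)[0][:,0]
def world(d,px,z):
    k,D=K(d); u=cv2.undistortPoints(np.float64(px).reshape(-1,1,2),k,D)[:,0]
    R=cv2.Rodrigues(d["rvec"])[0]; c=-R.T@d["tvec"].ravel()
    r=np.c_[u,np.ones(len(u))]@R; return c+r*((z-c[2])/r[:,2])[:,None]
E
python3 - <<'E'
from h import *
t=cams.get_image("top");s=cams.get_image("side")
np.savez("i0.npz",t=t["color"],s=s["color"])
c=t["color"][175:297,180:445,::-1]; cv2.imwrite("pics/ct.png",cv2.resize(c,None,fx=3,fy=3,interpolation=cv2.INTER_CUBIC))
c=s["color"][150:330,230:460,::-1]; cv2.imwrite("pics/cs.png",cv2.resize(c,None,fx=3.3,fy=3.3,interpolation=cv2.INTER_CUBIC))
T={"sander":(218,250,18),"knife":(413,257,14),"tape":(260,214,19),"step":(310,221,25),"block":(361,217,28),"white":(302,265,25),"tray":(317,147,18),"bin":(467,185,32),"dish":(162,186,18),"cup":(391,138,111),"glue":(237,133,100)}
S={"sander":(311,296),"knife":(418,183),"tape":(307,247),"step":(342,221),"block":(365,192),"tray":(289,189),"bin":(388,136),"dish":(211,306),"cup":(325,144)}
for n,(u,v,z) in T.items(): print(n,world(t,[u,v],z)[0].round(),world(s,[S[n]],z)[0].round() if n in S else "")
for n,(u,v) in {"mat":(200,285)}.items(): print(t["color"][v,u])
E
```

```text
sander [388. 238.  18.] [386. 248.  18.]
knife [ 365. -256.   14.] [ 362. -249.   14.]
tape [479. 133.  19.] [480. 140.  19.]
step [458.   4.  25.] [454.  19.  25.]
block [ 467. -125.   28.] [ 462. -111.   28.]
white [348.  26.  25.] 
tray [657. -16.  18.] [656.  -3.  18.]
bin [ 546. -403.   32.] [ 541. -386.   32.]
dish [555. 391.  18.] [553. 400.  18.]
cup [ 647. -193.  111.] [ 624. -141.  111.]
glue [668. 181. 100.] 
[51 83 54]
```

View pics/ct.png

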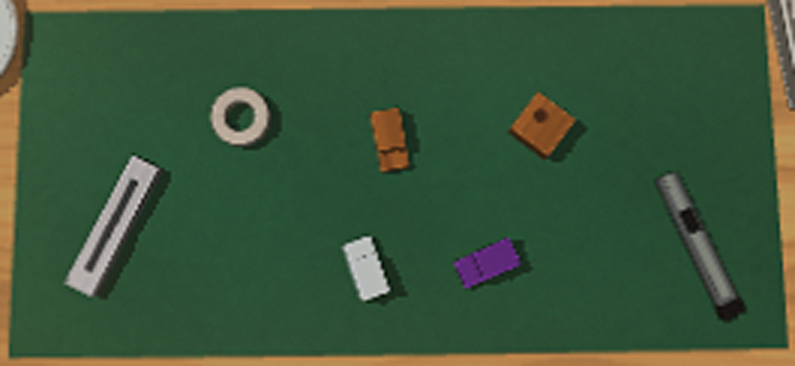

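View pics/cs.png

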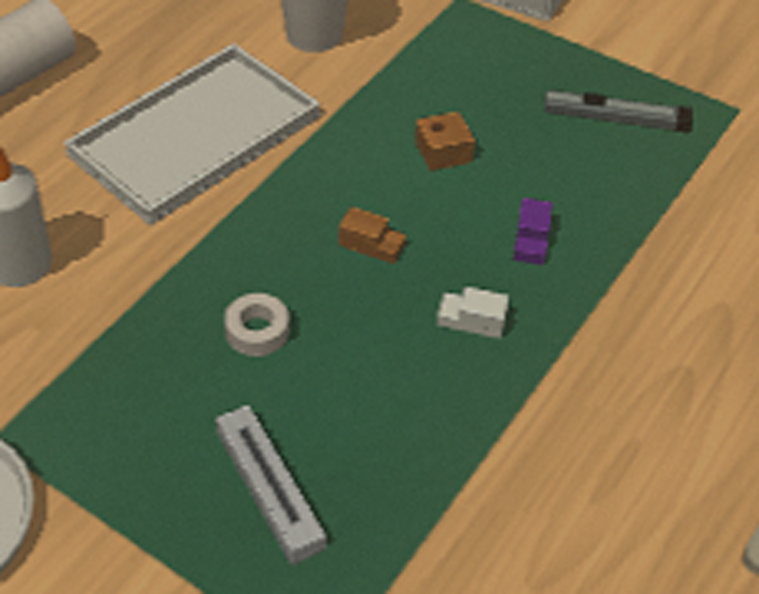

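```bash
cat > fit.py <<'E'
from h import *
from scipy.optimize import minimize
def box(x0,x1,y0,y1,z0,z1): return np.array([[x,y,z] for x in(x0,x1) for y in(y0,y1) for z in(z0,z1)],float)
def cyl(r0,r1,z0,z1):
    a=np.linspace(0,2*np.pi,48); return np.r_[np.c_[r0*np.cos(a),r0*np.sin(a),a*0+z0],np.c_[r1*np.cos(a),r1*np.sin(a),a*0+z1]]
M={"knife":[box(-65,65,-10,10,0,14)],"sander":[box(-60,60,-13,13,0,18)],"block":[box(-20,20,-20,20,0,28)],
"step":[box(-25,9,-12.5,12.5,0,25),box(9,25,-12.5,12.5,0,13)],"tape":[cyl(25,25,0,19)],
"tray":[box(-60,60,-100,100,0,18)],"bin":[box(-60,60,-70,70,0,32)],"dish":[cyl(63,68,0,18)],
"cup":[cyl(28,41,0,100),cyl(41,41,100,111)]}
def mask(n,im):
    r,g,b=[im[:,:,i].astype(float) for i in range(3)]
    if n in("tray","bin","dish","cup"): m=(r-b<0.22*r)
    else: m=(g<1.2*r)
    return m
def render(d,n,p,off,sh,ss=6):
    c,s=np.cos(p[2]),np.sin(p[2]); out=np.zeros((sh[0]*ss,sh[1]*ss),np.uint8)
    for P in M[n]:
        Q=P.copy();Q[:,:2]=P[:,:2]@np.array([[c,s],[-s,c]])+p[:2]
        if len(p)>3: Q[:,2]+=p[3]
        q=(proj(d,Q)-off+.5)*ss-.5
        cv2.fillConvexPoly(out,cv2.convexHull(np.round(q*16).astype(np.int32)),255,shift=4)
    return cv2.resize(out,(sh[1],sh[0]),interpolation=cv2.INTER_AREA)/255.
def fit(n,p0,views,z=0,fixyaw=False):
    D=[]
    for d in views:
        c=proj(d,[[p0[0],p0[1],z+10]])[0]; full=np.ptp(np.concatenate([proj(d,m+[p0[0],p0[1],z]) for m in M[n]]),axis=0).max()*.5+12
        o=np.maximum((c-full).astype(int),0);e=np.minimum((c+full).astype(int),[640,400])
        m=mask(n,d["color"])[o[1]:e[1],o[0]:e[0]].astype(np.uint8)
        seed=render(d,n,[*p0,z],o,m.shape)>.5
        k,l=cv2.connectedComponents(m,connectivity=4); b=np.bincount(l[seed&(m>0)],minlength=k);b[0]=0
        m=(l==b.argmax()).astype(np.uint8)
        cn=cv2.findContours(m,0,1)[0]; cv2.drawContours(m,cn,-1,1,-1)
        D.append((d,o,m.astype(float)))
    best=None
    f=lambda p:sum(((render(d,n,[p[0],p[1],p[2]/50,z],o,m.shape)-m)**2).sum() for d,o,m in D)
    for dy in(0,-.4,.4):
        x=np.array([p0[0],p0[1],(p0[2]+dy)*50])
        r=minimize(f,x,method="Nelder-Mead",options=dict(initial_simplex=[x,x+[10,0,0],x+[0,10,0],x+[0,0,10]],xatol=.05,fatol=.02))
        if best is None or r.fun<best.fun: best=r
    return [*best.x[:2].round(1),round(best.x[2]/50,3)],round(best.fun,1),[int(m.sum()) for *_,m in D]
E
python3 - <<'E'
from fit import *
t=cams.get_image("top");s=cams.get_image("side")
G={"knife":(364,-253,2.7),"sander":(388,240,-.5),"block":(465,-120,.8),"step":(456,8,3.0),"tape":(479,136,0),"tray":(657,-10,-.15),"bin":(545,-395,.1),"dish":(555,394,0),"cup":(635,-180,0)}
# sign of yaw: image right=-y, up=+x
G["knife"]=(364,-253,.4)
for n,g in G.items():
    for v in([t],[s],[t,s]): print(n,*fit(n,g,v))
E
```

```text
knife [np.float64(367.1), np.float64(-256.6), np.float64(0.424)] 40.8 [422]
knife [np.float64(367.6), np.float64(-255.2), np.float64(0.399)] 29.1 [323]
knife [np.float64(367.6), np.float64(-256.3), np.float64(0.401)] 77.1 [422, 323]
sander [np.float64(388.9), np.float64(241.2), np.float64(-0.47)] 8.9 [570]
sander [np.float64(389.9), np.float64(242.4), np.float64(-0.466)] 11.7 [657]
sander [np.float64(389.6), np.float64(241.7), np.float64(-0.468)] 42.7 [570, 657]
block [np.float64(469.9), np.float64(-124.6), np.float64(0.907)] 7.6 [284]
block [np.float64(470.5), np.float64(-122.8), np.float64(0.919)] 4.8 [258]
block [np.float64(470.1), np.float64(-124.0), np.float64(0.928)] 17.3 [284, 258]
step [np.float64(458.8), np.float64(6.1), np.float64(3.338)] 7.3 [216]
step [np.float64(460.5), np.float64(7.7), np.float64(3.33)] 5.6 [241]
step [np.float64(459.7), np.float64(6.7), np.float64(3.337)] 21.9 [216, 241]
tape [np.float64(481.2), np.float64(134.7), np.float64(0.534)] 5.5 [314]
tape [np.float64(482.3), np.float64(135.8), np.float64(0.339)] 10.6 [318]
tape [np.float64(481.8), np.float64(1
[... 273 characters left out ...]
21]
bin [np.float64(552.9), np.float64(-406.7), np.float64(0.124)] 70.7 [2581]
bin [np.float64(553.2), np.float64(-404.6), np.float64(0.139)] 44.4 [1164]
bin [np.float64(552.9), np.float64(-406.2), np.float64(0.125)] 120.4 [2581, 1164]
dish [np.float64(558.3), np.float64(397.5), np.float64(0.518)] 38.8 [2012]
dish [np.float64(560.1), np.float64(397.8), np.float64(-0.294)] 657.9 [3168]
dish [np.float64(559.1), np.float64(397.9), np.float64(0.096)] 709.8 [2012, 3168]
cup [np.float64(668.7), np.float64(-197.7), np.float64(-0.146)] 135.6 [788]
cup [np.float64(668.0), np.float64(-195.0), np.float64(0.287)] 255.2 [966]
cup [np.float64(668.4), np.float64(-197.4), np.float64(0.156)] 394.5 [788, 966]
```

```bash
cat > plan.py <<'E'
import sys
from h import *
def main(ts):
    s=read_state(); p=s["eef_pos"]; y=s["tool_rot"][2]
    print("t%.1f"%s["clock"],p.round(1),"rot",s["tool_rot"].round(4),"w%.1f"%s["width"],"F",s["force"].round(1),"gf%.0f"%s["gripper_force"])
    for t in ts:
        t=np.array(t,float); r=-(t[3]-y); r=np.degrees((r+np.pi)%(2*np.pi)-np.pi); y=t[3]
        d=t[:3]-p;p=t[:3];c,s_=np.cos(y),np.sin(y)
        v=[(c*d[0]+s_*d[1])/10,(s_*d[0]-c*d[1])/10,-d[2]/10]
        print("turn %.1f deg, then x %.2f y %.2f z %.2f cm; |%.1f|"%(r,*v,np.linalg.norm(v)))
main([a.split(",") for a in sys.argv[1:]])
E
python3 plan.py 367.5,-256,120,.402 367.5,-256,3,.402 367.5,-256,110,1.38 641,-8,110,1.38 641,-8,8.5,1.38
```

```text
t0.3 [ 239.7 -604.   231. ] rot [-3.1409 -0.      0.3778] w85.4 F [-0.1 -0.9  0.1] gf0
turn -1.4 deg, then x 25.37 y -27.02 z 11.10 cm; |38.7|
turn 0.0 deg, then x 0.00 y 0.00 z 11.70 cm; |11.7|
turn -56.0 deg, then x 0.00 y 0.00 z -10.70 cm; |10.7|
turn 0.0 deg, then x 29.54 y 22.15 z -0.00 cm; |36.9|
turn 0.0 deg, then x 0.00 y 0.00 z 10.15 cm; |10.2|
```

Candidates in the top view:
- **Step:** orange-brown (310,221) is the one wanted. White (302,265) and purple (343,263) are look-alikes, so I reject them.
- **Block:** brown with a knot, at (361,217).
- **Knife:** dark grey with a black slide, at (413,257).
- **Sander:** pale bar, at (218,250).
- **Tape:** ring at (260,214).

The close crops confirm these choices. The two cameras agree to within about 2 mm. I start with the knife.

Call:
{"op": "move_arm", "data": {"targets": "1 0 0 0 0 0 -1.4; 1 2.114 -2.252 0.925 0 0 0; 1 2.114 -2.252 0.925 0 0 0; 1 2.114 -2.252 0.925 0 0 0; 1 2.114 -2.252 0.925 0 0 0"}}

```text
clock: 0.72
eef_pos: [282.6, -486.9, 194.1]
tool_rot: [3.141, -0.0, 0.403]
force: [1.3, 0.2, -1.4]
width: 85.6
gripper_force: 0.0
```

Call:
{"op": "move_arm", "data": {"targets": "1 2.114 -2.252 0.925 0 0 0; 1 2.114 -2.252 0.925 0 0 0; 1 2.114 -2.252 0.925 0 0 0; 1 2.114 -2.252 0.925 0 0 0"}}

```text
clock: 1.05
eef_pos: [325.4, -371.0, 157.2]
tool_rot: [3.141, -0.0, 0.403]
force: [0.7, -0.2, 0.2]
width: 85.2
gripper_force: 0.0
```

Call:
{"op": "move_arm", "data": {"targets": "0.2 2.114 -2.252 0.925 0 0 0; 0.2 2.114 -2.252 0.925 0 0 0; 0.2 2.114 -2.252 0.925 0 0 0; 0.2 2.114 -2.252 0.925 0 0 0; 0.2 0 0 0 0 0 0"}}

```text
clock: 1.47
eef_pos: [368.9, -249.3, 119.1]
tool_rot: [-3.136, -0.0, 0.413]
force: [-1.3, -0.1, 0.2]
width: 51.8
gripper_force: 0.0
```

```bash
python3 plan.py 367.5,-256,3,.402
```

```text
t1.5 [ 368.9 -249.3  119.1] rot [-3.1361e+00 -4.0000e-04  4.1270e-01] w51.8 F [-1.3 -0.1  0.2] gf0
turn 0.6 deg, then x -0.39 y 0.56 z 11.61 cm; |11.6|
```

Call:
{"op": "move_arm", "data": {"targets": "0.2 0 0 0 0 0 0; 0.2 0 0 0 0 0 0; 0.2 0 0 0 0 0 0"}}

```text
clock: 1.72
eef_pos: [367.3, -257.7, 120.7]
tool_rot: [3.14, -0.0, 0.401]
force: [-0.1, -0.8, 0.4]
width: 51.4
gripper_force: 0.0
```

```bash
python3 plan.py 367.5,-256,3,.402
```

```text
t1.7 [ 367.3 -257.7  120.7] rot [ 3.1401e+00 -2.0000e-04  4.0050e-01] w51.4 F [-0.1 -0.8  0.4] gf0
turn -0.1 deg, then x 0.08 y -0.15 z 11.77 cm; |11.8|
```

Call:
{"op": "move_arm", "data": {"targets": "0.2 0 0 2.5 0 0 0; 0.2 0 0 2.5 0 0 0; 0.2 0 0 2.5 0 0 0; 0.2 0 0 2 0 0 0; 0.2 0 0 1.2 0 0 0"}}

```text
clock: 2.13
eef_pos: [368.0, -257.7, 27.6]
tool_rot: [-3.13, 0.004, 0.399]
force: [0.4, -0.0, -0.4]
width: 51.6
gripper_force: 0.0
```

Call:
{"op": "move_arm", "data": {"targets": "0.2 0 0 0.6 0 0 0; 0.2 0 0 0.3 0 0 0; 0.2 0 0 0 0 0 0; 0.2 0 0 0 0 0 0; 0.2 0 0 0 0 0 0"}}

```text
clock: 2.55
eef_pos: [368.5, -256.6, 20.1]
tool_rot: [-3.131, 0.003, 0.401]
force: [-0.3, 0.1, 0.3]
width: 51.0
gripper_force: 0.0
```

```bash
python3 plan.py 367.5,-256,3,.402
python3 - <<'E'
from h import *
s=cams.get_image("side");c=s["color"][110:240,330:520,::-1]; cv2.imwrite("pics/k1.png",cv2.resize(c,None,fx=4,fy=4,interpolation=cv2.INTER_CUBIC))
E
```

```text
t2.5 [ 368.5 -256.6   20.1] rot [-3.1314e+00  2.9000e-03  4.0060e-01] w51.0 F [-0.3  0.1  0.3] gf0
turn -0.1 deg, then x -0.07 y -0.09 z 1.71 cm; |1.7|
```

View pics/k1.png

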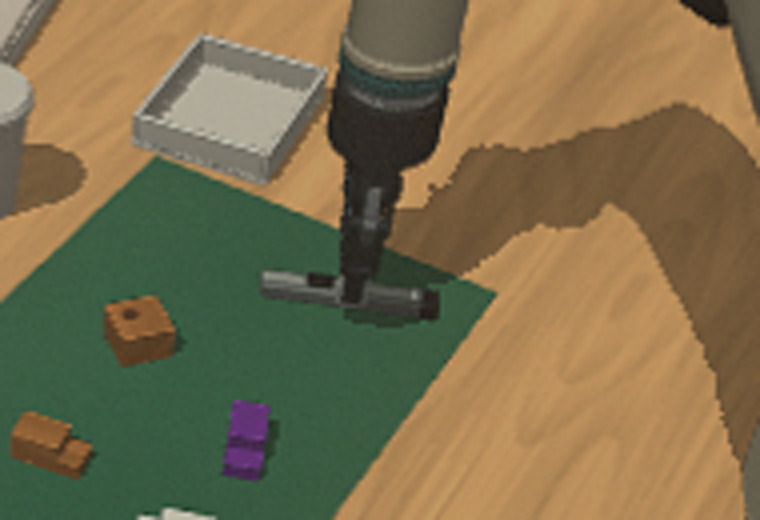

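Run:
```python
from h import *
s=read_state();print(s["qpos"].round(3),s["qd"].round(3),s["eef_pos"],s["tau"].round(1))
```

```text
[ 0.412  0.763  0.202  2.209 -0.652  0.237  0.028] [-0.004 -0.003 -0.002  0.002 -0.007  0.     0.004] [ 368.57013524 -256.39880711   20.17448922] [ -0.1 -46.7   3.4  -4.    0.    0.   -0. ]
```

The fingers straddle the knife at crop (350,290), which is right. But the TCP stopped at z = 20 because joint 6 reached its lower limit of 0.23. I'll test whether more downward rows get the elbow to swing out.

Call:
{"op": "move_arm", "data": {"targets": "0.2 0 0 0.4 0 0 0; 0.2 0 0 0.4 0 0 0; 0.2 0 0 0.4 0 0 0; 0.2 0 0 0 0 0 0; 0.2 0 0 0 0 0 0"}}

```text
clock: 3.02
eef_pos: [368.4, -255.8, 8.0]
tool_rot: [-3.131, 0.003, 0.401]
force: [0.0, 0.8, -0.3]
width: 51.1
gripper_force: 0.0
```

Run:
```python
from h import *
s=read_state();print(s["qpos"].round(4),s["eef_pos"],s["tool_rot"])
```

```text
[ 0.3848  0.7956  0.2417  2.2125 -0.8415  0.2363  0.2154] [ 368.41997735 -255.794225      8.00104177] [-3.13069646  0.00317645  0.40118617]
```

Call:
{"op": "move_arm", "data": {"targets": "0.2 0 0 0.25 0 0 0; 0.2 0 0 0.2 0 0 0; 0.2 0 0 0 0 0 0; 0.2 0 0 0 0 0 0; -1 0 0 0 0 0 0"}}

```text
clock: 3.43
eef_pos: [368.5, -255.7, 3.6]
tool_rot: [-3.131, 0.003, 0.402]
force: [-0.7, -0.1, 0.6]
width: 40.5
gripper_force: 0.0
```

Call:
{"op": "move_arm", "data": {"targets": "-1 0 0 0 0 0 0; -1 0 0 0 0 0 0; -1 0 0 0 0 0 0; -1 0 0 0 0 0 0; -1 0 0 0 0 0 0"}}

```text
clock: 3.85
eef_pos: [368.5, -255.7, 3.7]
tool_rot: [-3.131, 0.003, 0.402]
force: [0.1, 0.7, 6.0]
width: 18.1
gripper_force: 59.2
```

```bash
python3 plan.py 368.4,-255.8,110,1.38 641,-8,110,1.38 641,-8,8.5,1.38
```

```text
t3.9 [ 368.5 -255.7    3.7] rot [-3.131e+00  2.900e-03  4.017e-01] w18.1 F [0.1 0.7 6. ] gf59
turn -56.1 deg, then x -0.02 y -0.00 z -10.63 cm; |10.6|
turn 0.0 deg, then x 29.50 y 22.07 z -0.00 cm; |36.8|
turn 0.0 deg, then x 0.00 y 0.00 z 10.15 cm; |10.2|
```

Call:
{"op": "move_arm", "data": {"targets": "-1 0 0 -1 0 0 0; -1 0 0 -2 0 0 0; -1 0 0 -2.5 0 0 0; -1 0 0 -2.5 0 0 0; -1 0 0 -2.5 0 0 0"}}

```text
clock: 4.27
eef_pos: [368.6, -256.2, 109.3]
tool_rot: [-3.13, 0.004, 0.401]
force: [0.7, -1.2, -0.6]
width: 18.2
gripper_force: 58.8
```

Call:
{"op": "move_arm", "data": {"targets": "-1 0 0 0 0 0 -7; -1 0 0 0 0 0 -7; -1 0 0 0 0 0 -7; -1 0 0 0 0 0 -7; -1 0 0 0 0 0 -7"}}

```text
clock: 4.68
eef_pos: [369.0, -256.3, 108.4]
tool_rot: [-3.131, -0.004, 1.019]
force: [-0.0, 0.1, -0.4]
width: 18.1
gripper_force: 58.9
```

Call:
{"op": "move_arm", "data": {"targets": "-1 0 0 0 0 0 -7; -1 0 0 0 0 0 -7; -1 0 0 0 0 0 -7; -1 0 0 0 0 0 0; -1 0 0 0 0 0 0"}}

```text
clock: 5.1
eef_pos: [368.9, -256.5, 108.3]
tool_rot: [-3.133, -0.008, 1.375]
force: [0.6, 0.3, -0.5]
width: 18.4
gripper_force: 58.9
```

```bash
python3 plan.py 641,-8,110,1.38 641,-8,8.5,1.38
```

```text
t5.1 [ 368.9 -256.5  108.3] rot [-3.1325 -0.0076  1.3753] w18.4 F [ 0.6  0.3 -0.5] gf59
turn -0.3 deg, then x 29.55 y 22.00 z -0.17 cm; |36.8|
turn 0.0 deg, then x 0.00 y 0.00 z 10.15 cm; |10.2|
```

Call:
{"op": "move_arm", "data": {"targets": "-1 1.5 1.1 0 0 0 0; -1 3 2.2 0 0 0 0; -1 3 2.2 0 0 0 0; -1 3 2.2 0 0 0 0; -1 3 2.2 0 0 0 0"}}

```text
clock: 5.52
eef_pos: [493.0, -141.4, 108.3]
tool_rot: [-3.132, -0.007, 1.375]
force: [-0.0, -0.8, -1.0]
width: 18.4
gripper_force: 58.9
```

Call:
{"op": "move_arm", "data": {"targets": "-1 3 2.2 0 0 0 0; -1 3 2.2 0 0 0 0; -1 3 2.2 0 0 0 0; -1 3 2.2 0 0 0 0; -1 2.5 1.9 0 0 0 0"}}

```text
clock: 5.93
eef_pos: [626.2, -17.6, 108.2]
tool_rot: [-3.133, -0.008, 1.378]
force: [1.4, -0.0, -0.5]
width: 18.3
gripper_force: 58.9
```

Call:
{"op": "move_arm", "data": {"targets": "-1 1.5 1.4 0 0 0 0; -1 0 0 0 0 0 0; -1 0 0 0 0 0 0; -1 0 0 0 0 0 0; -1 0 0 0 0 0 0"}}

```text
clock: 6.35
eef_pos: [640.2, -10.3, 108.3]
tool_rot: [-3.131, -0.006, 1.376]
force: [-0.1, -1.1, -0.2]
width: 18.0
gripper_force: 58.9
```

```bash
cat >> plan.py <<'E'
from scipy.spatial.transform import Rotation as R
s=read_state(); a=R.from_euler("xyz",s["tool_rot"]); y=float(sys.argv[1].split(",")[3])
print("full turn now:",(a.inv()*R.from_euler("xyz",[np.pi,0,y])).as_rotvec(True).round(2),"q",s["qpos"].round(2))
E
python3 plan.py 641,-8,110,1.38 641,-8,8.5,1.38
```

```text
t6.3 [640.2 -10.3 108.3] rot [-3.1314 -0.0061  1.3759] w18.0 F [-0.1 -1.1 -0.2] gf59
turn -0.2 deg, then x 0.25 y 0.04 z -0.17 cm; |0.3|
turn 0.0 deg, then x 0.00 y 0.00 z 10.15 cm; |10.2|
full turn now: [-0.58 -0.35 -0.23] q [-0.27  0.8   0.42  1.65 -0.43  0.79  0.16]
```

Call:
{"op": "move_arm", "data": {"targets": "-1 0.2 0 1.2 0 0 -0.2; -1 0 0 2.4 0 0 0; -1 0 0 2.4 0 0 0; -1 0 0 1.7 0 0 0; -1 0 0 0.9 0 0 0"}}

```text
clock: 6.77
eef_pos: [638.6, -6.5, 19.4]
tool_rot: [-3.128, -0.007, 1.381]
force: [-0.1, 0.7, -1.5]
width: 18.1
gripper_force: 58.9
```

Call:
{"op": "move_arm", "data": {"targets": "-1 0 0 0.5 0 0 0; -1 0 0 0.3 0 0 0; -1 0 0 0.2 0 0 0; -1 0 0 0.15 0 0 0; -1 0 0 0.1 0 0 0"}}

```text
clock: 7.18
eef_pos: [641.6, -6.1, 10.7]
tool_rot: [-3.134, -0.008, 1.382]
force: [-0.5, -0.6, -0.5]
width: 18.0
gripper_force: 58.9
```

```bash
python3 plan.py 641,-8,8.9,1.38
python3 - <<'E'
from h import *
s=cams.get_image("side");c=s["color"][110:240,230:420,::-1]; cv2.imwrite("pics/k2.png",cv2.resize(c,None,fx=4,fy=4,interpolation=cv2.INTER_CUBIC))
E
```

```text
t7.2 [641.6  -6.1  10.7] rot [-3.1341 -0.0075  1.3824] w18.0 F [-0.5 -0.6 -0.5] gf59
turn 0.1 deg, then x -0.20 y -0.02 z 0.18 cm; |0.3|
full turn now: [-0.43 -0.43  0.14] q [-0.23  0.93  0.34  1.68 -0.5   0.62  0.21]
```

View pics/k2.png

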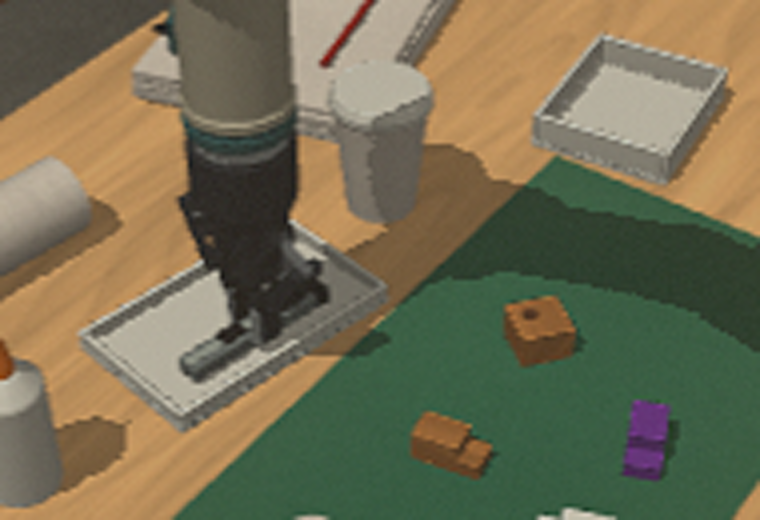

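The knife is in the tray's near half, lengthwise and just above the floor (crop 180–330, 270–375). Next I lower the last 2 mm and release.

Call:
{"op": "move_arm", "data": {"targets": "-1 -0.1 0 0.1 0 0 0; -1 0 0 0.1 0 0 0; -1 0 0 0 0 0 0; -1 0 0 0 0 0 0; -1 0 0 0 0 0 0"}}

```text
clock: 7.65
eef_pos: [641.3, -7.0, 8.8]
tool_rot: [-3.134, -0.008, 1.383]
force: [-0.9, 0.7, 6.4]
width: 17.6
gripper_force: 59.6
```

Call:
{"op": "move_arm", "data": {"targets": "-0.45 0 0 0 0 0 0; -0.35 0 0 0 0 0 0; -0.35 0 0 0 0 0 0; -0.35 0 0 0 0 0 0; -0.35 0 0 0 0 0 0"}}

```text
clock: 8.07
eef_pos: [640.7, -6.9, 7.7]
tool_rot: [-3.132, -0.007, 1.382]
force: [-1.0, -0.2, -0.8]
width: 27.9
gripper_force: 0.0
```

Call:
{"op": "move_arm", "data": {"targets": "-0.35 0 0 -0.6 0 0 0; -0.35 0 0 -1 0 0 0; -0.35 0 0 -2 0 0 0; -0.3 0 0 -3 0 0 0; 0.2 0 0 -3 0.4 0.4 0"}}

```text
clock: 8.48
eef_pos: [640.7, -7.2, 105.1]
tool_rot: [-3.124, -0.014, 1.383]
force: [0.5, 0.4, -0.4]
width: 40.7
gripper_force: 0.0
```

```bash
python3 plan.py 641,-6,110,2.674 389.5,241.5,110,2.674 389.5,241.5,4,2.674
```

```text
t8.5 [640.7  -7.2 105.1] rot [-3.124  -0.0142  1.3828] w40.7 F [ 0.5  0.4 -0.4] gf0
turn -74.0 deg, then x 0.03 y 0.12 z -0.49 cm; |0.5|
turn 0.0 deg, then x 33.61 y 10.76 z -0.00 cm; |35.3|
turn 0.0 deg, then x 0.00 y 0.00 z 10.60 cm; |10.6|
full turn now: [ -0.34  -1.35 -73.97] q [-0.26  0.81  0.41  1.64 -0.44  0.8   0.17]
```

Call:
{"op": "move_arm", "data": {"targets": "0.2 0 0 0 -1 -0.8 0; 0.2 0 0 0 0 0 -7; 0.2 0 0 0 0 0 -7; 0.2 0 0 0 0 0 -7; 0.2 0 0 0 0 0 -7"}}

```text
clock: 8.9
eef_pos: [641.8, -7.9, 105.2]
tool_rot: [3.139, 0.001, 1.877]
force: [-0.0, -0.4, -0.0]
width: 51.5
gripper_force: 0.0
```

Call:
{"op": "move_arm", "data": {"targets": "0.2 0 0 0 0 0 -7; 0.2 0 0 0 0 0 -7; 0.2 0 0 0 0 0 -7; 0.2 0 0 0 0 0 -7; 0.2 0 0 0 0 0 -7"}}

```text
clock: 9.32
eef_pos: [641.8, -8.2, 105.1]
tool_rot: [3.14, 0.002, 2.488]
force: [-0.3, 0.4, -0.5]
width: 51.3
gripper_force: 0.0
```

Call:
{"op": "move_arm", "data": {"targets": "0.2 0 0 0 0 0 -7; 0.2 0 0 0 0 0 -4; 0.2 0 0 0 0 0 0; 0.2 0 0 0 0 0 0; 0.2 0 0 0 0 0 0"}}

```text
clock: 9.73
eef_pos: [641.6, -8.0, 104.4]
tool_rot: [3.141, 0.002, 2.672]
force: [-0.0, 0.6, -0.2]
width: 51.0
gripper_force: 0.0
```

```bash
python3 plan.py 389.5,241.5,105,2.674 389.5,241.5,4,2.674
```

```text
t9.7 [641.6  -8.  104.4] rot [3.1410e+00 1.9000e-03 2.6718e+00] w51.0 F [-0.   0.6 -0.2] gf0
turn -0.1 deg, then x 33.75 y 10.91 z -0.06 cm; |35.5|
turn 0.0 deg, then x 0.00 y 0.00 z 10.10 cm; |10.1|
full turn now: [ 0.04  0.11 -0.12] q [-0.07  0.77  0.06  1.65 -0.07  0.72  1.13]
```

Call:
{"op": "move_arm", "data": {"targets": "0.2 1.7 0.55 0 0 0 0; 0.2 3.6 1.164 0 0 0 0; 0.2 3.6 1.164 0 0 0 0; 0.2 3.6 1.164 0 0 0 0; 0.2 3.6 1.164 0 0 0 0"}}

```text
clock: 10.15
eef_pos: [520.1, 112.1, 104.0]
tool_rot: [3.141, 0.002, 2.672]
force: [-0.4, 1.4, 0.2]
width: 51.3
gripper_force: 0.0
```

Call:
{"op": "move_arm", "data": {"targets": "0.2 3.6 1.164 0 0 0 0; 0.2 3.6 1.164 0 0 0 0; 0.2 3.6 1.164 0 0 0 0; 0.2 3.6 1.164 0 0 0 0; 0.2 2.2 0.7 0 0 0 0"}}

```text
clock: 10.57
eef_pos: [393.9, 236.7, 103.8]
tool_rot: [3.141, -0.0, 2.676]
force: [0.2, 1.2, -0.3]
width: 51.0
gripper_force: 0.0
```

Call:
{"op": "move_arm", "data": {"targets": "0.2 1.05 0.35 0 0 0 0; 0.2 0 0 1 0 0 0; 0.2 0 0 2 0 0 0; 0.2 0 0 2 0 0 0; 0.2 0 0 1.5 0 0 0"}}

```text
clock: 10.98
eef_pos: [389.6, 242.0, 37.8]
tool_rot: [3.141, 0.002, 2.673]
force: [-0.1, 0.4, 0.0]
width: 51.2
gripper_force: 0.0
```

Call:
{"op": "move_arm", "data": {"targets": "0.2 0 0 1 0 0 0; 0.2 0 0 0 0 0 0; 0.2 0 0 0 0 0 0; 0.2 0 0 0 0 0 0"}}

```text
clock: 11.32
eef_pos: [389.7, 242.1, 31.0]
tool_rot: [3.141, 0.001, 2.674]
force: [-0.5, -0.8, -0.2]
width: 51.1
gripper_force: 0.0
```

```bash
python3 plan.py 389.5,241.7,4,2.674
```

```text
t11.3 [389.7 242.1  31. ] rot [3.1414e+00 9.0000e-04 2.6738e+00] w51.1 F [-0.5 -0.8 -0.2] gf0
turn -0.0 deg, then x 0.00 y -0.05 z 2.70 cm; |2.7|
full turn now: [ 0.01  0.05 -0.01] q [-0.7   0.73  0.12  2.19 -0.36  0.24  0.85]
```

j6 is near its limit again, so I descend the rest slowly.

Call:
{"op": "move_arm", "data": {"targets": "0.2 0 0 0.4 0 0 0; 0.2 0 0 0.4 0 0 0; 0.2 0 0 0.4 0 0 0; 0.2 0 0 0.4 0 0 0; 0.2 0 0 0.4 0 0 0"}}

```text
clock: 11.73
eef_pos: [389.9, 242.4, 11.3]
tool_rot: [3.14, 0.001, 2.674]
force: [0.1, 0.3, -0.1]
width: 51.4
gripper_force: 0.0
```

Call:
{"op": "move_arm", "data": {"targets": "0.2 0 0 0.4 0 0 0; 0.2 0 0 0.2 0 0 0; 0.2 0 0 0.05 0 0 0; 0.2 0 0 0 0 0 0; 0.2 0 0 0 0 0 0"}}

```text
clock: 12.15
eef_pos: [389.7, 242.2, 4.5]
tool_rot: [3.141, 0.0, 2.674]
force: [0.9, 0.1, -0.4]
width: 51.1
gripper_force: 0.0
```

```bash
python3 plan.py 389.5,241.7,4,2.674
```

```text
t12.2 [389.7 242.2   4.5] rot [3.1408e+00 2.0000e-04 2.6738e+00] w51.1 F [ 0.9  0.1 -0.4] gf0
turn -0.0 deg, then x -0.01 y -0.05 z 0.05 cm; |0.1|
full turn now: [ 0.05  0.01 -0.01] q [-0.79  0.81  0.25  2.2  -0.87  0.24  1.35]
```

Call:
{"op": "move_arm", "data": {"targets": "-1 0 0 0 0 0 0; -1 0 0 0 0 0 0; -1 0 0 0 0 0 0; -1 0 0 0 0 0 0; -1 0 0 0 0 0 0"}}

```text
clock: 12.57
eef_pos: [389.5, 242.0, 4.5]
tool_rot: [3.141, 0.0, 2.674]
force: [0.3, -1.5, 6.1]
width: 24.4
gripper_force: 59.4
```

Call:
{"op": "move_arm", "data": {"targets": "-1 0 0 -1 0 0 0; -1 0 0 -2 0 0 0; -1 0 0 -2.5 0 0 0; -1 0 0 -2.5 0 0 0; -1 0 0 -2.5 0 0 0"}}

```text
clock: 12.98
eef_pos: [388.8, 241.5, 109.9]
tool_rot: [-3.14, -0.001, 2.674]
force: [0.0, 1.3, -0.8]
width: 24.6
gripper_force: 59.2
```

Call:
{"op": "move_arm", "data": {"targets": "-1 0 0 0 0 0 7; -1 0 0 0 0 0 7; -1 0 0 0 0 0 7; -1 0 0 0 0 0 7; -1 0 0 0 0 0 7"}}

```text
clock: 13.4
eef_pos: [389.0, 242.0, 109.1]
tool_rot: [-3.141, -0.0, 2.057]
force: [0.4, 0.4, -0.6]
width: 24.4
gripper_force: 59.2
```

Call:
{"op": "move_arm", "data": {"targets": "-1 0 0 0 0 0 7; -1 0 0 0 0 0 7; -1 0 0 0 0 0 7; -1 0 0 0 0 0 7; -1 0 0 0 0 0 7"}}

```text
clock: 13.82
eef_pos: [389.0, 241.9, 108.9]
tool_rot: [-3.141, 0.0, 1.446]
force: [0.7, -0.3, -0.8]
width: 24.6
gripper_force: 59.2
```

Call:
{"op": "move_arm", "data": {"targets": "-1 0 0 0 0 0 4; -1 0 0 0 0 0 0; -1 0 0 0 0 0 0; -1 0 0 0 0 0 0"}}

```text
clock: 14.15
eef_pos: [389.2, 241.9, 108.9]
tool_rot: [-3.141, 0.0, 1.384]
force: [-0.5, -0.1, -0.4]
width: 24.7
gripper_force: 59.2
```

```bash
python3 plan.py 686.5,-16,110,1.38 686.5,-16,9.7,1.38
```

```text
t14.2 [389.2 241.9 108.9] rot [-3.1411e+00  2.0000e-04  1.3843e+00] w24.7 F [-0.5 -0.1 -0.4] gf59
turn 0.2 deg, then x -19.69 y 34.08 z -0.11 cm; |39.4|
turn 0.0 deg, then x 0.00 y 0.00 z 10.03 cm; |10.0|
full turn now: [-0.03  0.01  0.25] q [-1.19  0.77  0.91  2.17 -0.99  0.71  0.23]
```

Call:
{"op": "move_arm", "data": {"targets": "-1 -0.55 0.95 0 0 0 0.2; -1 -1.8 3.115 0 0 0 0; -1 -1.8 3.115 0 0 0 0; -1 -1.8 3.115 0 0 0 0; -1 -1.8 3.115 0 0 0 0"}}

```text
clock: 14.57
eef_pos: [508.0, 138.3, 109.2]
tool_rot: [3.141, 0.0, 1.38]
force: [1.9, 0.3, -1.5]
width: 24.3
gripper_force: 59.3
```

Call:
{"op": "move_arm", "data": {"targets": "-1 -1.8 3.115 0 0 0 0; -1 -1.8 3.115 0 0 0 0; -1 -1.8 3.115 0 0 0 0; -1 -1.8 3.115 0 0 0 0; -1 -1.8 3.115 0 0 0 0"}}

```text
clock: 14.98
eef_pos: [643.3, 19.6, 109.1]
tool_rot: [3.141, 0.0, 1.379]
force: [0.4, 0.7, -1.0]
width: 24.3
gripper_force: 59.3
```

Call:
{"op": "move_arm", "data": {"targets": "-1 -1.8 3.115 0 0 0 0; -1 -0.8 1.4 0 0 0 0; -1 -0.34 0.58 0 0 0 0; -1 0 0 0 0 0 0; -1 0 0 0 0 0 0"}}

```text
clock: 15.4
eef_pos: [685.5, -16.2, 108.6]
tool_rot: [-3.14, -0.001, 1.379]
force: [-0.6, 0.2, -1.2]
width: 24.2
gripper_force: 59.3
```

Call:
{"op": "move_arm", "data": {"targets": "-1 0 0 0 0 0 0; -1 0 0 1 0 0 0; -1 0 0 2 0 0 0; -1 0 0 2 0 0 0; -1 0 0 1 0 0 0"}}

```text
clock: 15.82
eef_pos: [684.3, -14.1, 46.0]
tool_rot: [-3.137, -0.001, 1.38]
force: [-0.7, 0.1, -0.7]
width: 24.6
gripper_force: 59.3
```

Call:
{"op": "move_arm", "data": {"targets": "-1 0 0 0 0 0 0; -1 0 0 0 0 0 0; -1 0 0 0 0 0 0"}}

```text
clock: 16.07
eef_pos: [687.0, -16.4, 50.0]
tool_rot: [3.14, 0.001, 1.379]
force: [-0.2, -0.5, -1.1]
width: 24.2
gripper_force: 59.3
```

```bash
python3 plan.py 686.5,-16,9.7,1.38
```

```text
t16.1 [687.  -16.4  50. ] rot [3.1401e+00 6.0000e-04 1.3793e+00] w24.2 F [-0.2 -0.5 -1.1] gf59
turn -0.0 deg, then x 0.03 y -0.06 z 4.03 cm; |4.0|
full turn now: [ 0.09  0.03 -0.04] q [-0.44  1.06  0.83  1.55 -0.91  0.95  0.5 ]
```

Time is plentiful, so I make a slow descent, set it down, release and lift.

Call:
{"op": "move_arm", "data": {"targets": "-1 0 0 1 0 0 0; -1 0 0 1 0 0 0; -1 0 0 0.8 0 0 0; -1 0 0 0.5 0 0 0; -1 0 0 0.3 0 0 0"}}

```text
clock: 16.48
eef_pos: [685.7, -16.2, 11.6]
tool_rot: [-3.14, 0.0, 1.379]
force: [-0.1, 0.7, -0.4]
width: 24.2
gripper_force: 59.4
```

Call:
{"op": "move_arm", "data": {"targets": "-1 0 0 0.2 0 0 0; -1 0 0 0.1 0 0 0; -1 0 0 0.1 0 0 0; -1 0 0 0 0 0 0; -1 0 0 0 0 0 0"}}

```text
clock: 16.9
eef_pos: [686.3, -16.5, 9.7]
tool_rot: [3.142, 0.0, 1.379]
force: [-2.5, 0.4, 4.6]
width: 24.6
gripper_force: 59.9
```

```bash
python3 plan.py 686.5,-16,9.5,1.38
```

```text
t16.9 [686.3 -16.5   9.7] rot [3.1416e+00 1.0000e-04 1.3789e+00] w24.6 F [-2.5  0.4  4.6] gf60
turn -0.1 deg, then x 0.05 y 0.01 z 0.02 cm; |0.1|
full turn now: [ 0.    0.01 -0.06] q [-0.42  1.11  0.79  1.56 -0.95  0.9   0.53]
```

Call:
{"op": "move_arm", "data": {"targets": "-0.35 0 0 0 0 0 0; -0.22 0 0 0 0 0 0; -0.22 0 0 0 0 0 0; -0.22 0 0 0 0 0 0; -0.22 0 0 0 0 0 0"}}

```text
clock: 17.32
eef_pos: [686.5, -16.3, 9.0]
tool_rot: [3.141, 0.0, 1.379]
force: [0.0, -0.7, -0.9]
width: 33.0
gripper_force: 0.0
```

Call:
{"op": "move_arm", "data": {"targets": "-0.22 0 0 -0.6 0 0 0; -0.22 0 0 -1 0 0 0; -0.22 0 0 -2 0 0 0; -0.2 0 0 -3 0 0 0; 0.6 0 0 -3 0 0 0"}}

```text
clock: 17.73
eef_pos: [686.0, -16.5, 106.4]
tool_rot: [-3.141, 0.001, 1.378]
force: [0.2, 0.3, 1.4]
width: 45.2
gripper_force: 0.0
```

Call:
{"op": "move_arm", "data": {"targets": "0.6 0 0 -1 0 0 0; 0.6 0 0 0 0 0 7; 0.6 0 0 0 0 0 7; 0.6 0 0 0 0 0 7; 0.6 0 0 0 0 0 5.3"}}

```text
clock: 18.15
eef_pos: [686.5, -16.2, 115.8]
tool_rot: [3.141, -0.0, 0.914]
force: [0.7, -0.8, -0.6]
width: 68.9
gripper_force: 0.0
```

Call:
{"op": "move_arm", "data": {"targets": "0.6 0 0 0 0 0 0; 0.6 0 0 0 0 0 0; 0.6 0 0 0 0 0 0"}}

```text
clock: 18.4
eef_pos: [686.4, -16.3, 115.3]
tool_rot: [3.141, 0.0, 0.922]
force: [0.3, -0.6, 1.1]
width: 68.4
gripper_force: 0.0
```

```bash
python3 plan.py 470.2,-123.8,110,.917 470.2,-123.8,6,.917; python3 plan.py 470.2,-123.8,110,1.2 | tail -1
```

```text
t18.4 [686.4 -16.3 115.3] rot [3.1414 0.     0.9222] w68.4 F [ 0.3 -0.6  1.1] gf0
turn 0.3 deg, then x -21.68 y -10.63 z 0.53 cm; |24.2|
turn 0.0 deg, then x 0.00 y 0.00 z 10.40 cm; |10.4|
full turn now: [0.01 0.   0.3 ] q [-0.49  1.03  0.98  1.52 -0.92  1.11  0.05]
full turn now: [ 1.000e-02  0.000e+00 -1.591e+01] q [-0.49  1.03  0.98  1.52 -0.92  1.11  0.05]
```

Call:
{"op": "move_arm", "data": {"targets": "0.6 -1 -0.5 0 0 0 0.3; 0.6 -3.2 -1.57 0 0 0 0; 0.6 -3.2 -1.57 0 0 0 0; 0.6 -3.2 -1.57 0 0 0 0; 0.6 -3.2 -1.57 0 0 0 0"}}

```text
clock: 18.82
eef_pos: [547.0, -84.8, 115.2]
tool_rot: [3.141, 0.0, 0.917]
force: [0.4, -0.3, -0.0]
width: 68.3
gripper_force: 0.0
```

Call:
{"op": "move_arm", "data": {"targets": "0.6 -3.2 -1.57 0 0 0 0; 0.6 -3.2 -1.57 0 0 0 0; 0.6 -1.48 -0.71 0 0 0 0; 0.6 0 0 1 0 0 0; 0.6 0 0 2 0 0 0"}}

```text
clock: 19.23
eef_pos: [471.1, -124.3, 86.4]
tool_rot: [3.138, -0.002, 0.914]
force: [0.7, 0.7, -0.7]
width: 68.3
gripper_force: 0.0
```

Call:
{"op": "move_arm", "data": {"targets": "0.6 0 0 2 0 0 0; 0.6 0 0 1 0 0 0; 0.6 0 0 0 0 0 0; 0.6 0 0 0 0 0 0; 0.6 0 0 0 0 0 0"}}

```text
clock: 19.65
eef_pos: [470.7, -123.5, 55.5]
tool_rot: [3.14, -0.0, 0.915]
force: [0.9, 1.0, 0.5]
width: 68.2
gripper_force: 0.0
```

```bash
python3 plan.py 470.2,-123.8,6,.917
python3 - <<'E'
from fit import *
t=cams.get_image("top");cv2.imwrite("pics/m1.png",cv2.resize(t["color"][100:300,180:445,::-1],None,fx=3,fy=3,interpolation=cv2.INTER_CUBIC))
E
```

```text
t19.6 [ 470.7 -123.5   55.5] rot [ 3.1404e+00 -3.0000e-04  9.1540e-01] w68.2 F [0.9 1.  0.5] gf0
turn -0.1 deg, then x -0.06 y -0.03 z 4.95 cm; |4.9|
full turn now: [ 0.07 -0.02 -0.09] q [-0.28  0.85  0.76  2.12 -1.07  0.63  0.61]
```

View pics/m1.png

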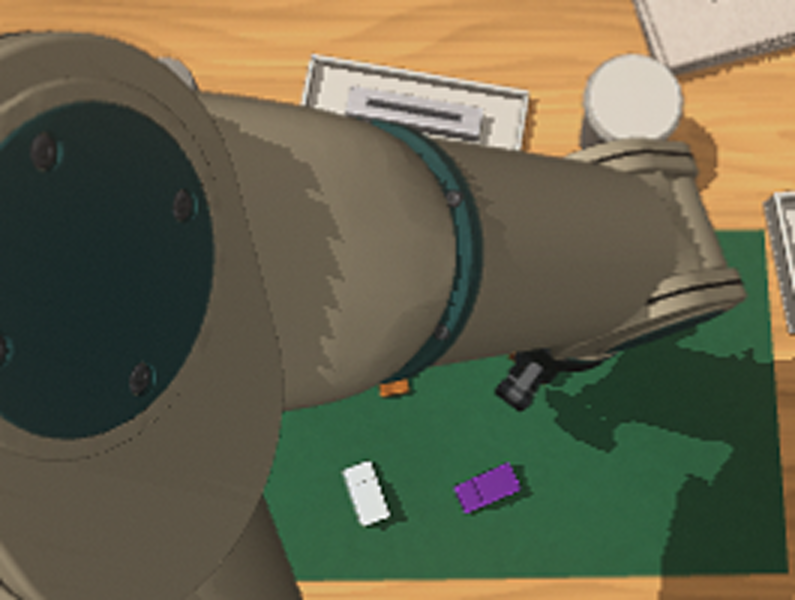

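The sander lies lengthwise in the far half of the tray (crop 350–480, 85–135). The elbow is swung out, but well above everything. Continuing onto the block.

Call:
{"op": "move_arm", "data": {"targets": "0.6 0 0 1 0 0 0; 0.6 0 0 1.2 0 0 0; 0.6 0 0 1 0 0 0; 0.6 0 0 0.8 0 0 0; 0.6 0 0 0.5 0 0 0"}}

```text
clock: 20.12
eef_pos: [470.4, -123.4, 10.0]
tool_rot: [3.141, 0.0, 0.915]
force: [0.0, -0.4, 0.4]
width: 68.6
gripper_force: 0.0
```

Call:
{"op": "move_arm", "data": {"targets": "0.6 0 0 0.3 0 0 0; 0.6 0 0 0.1 0 0 0; 0.6 0 0 0 0 0 0; 0.6 0 0 0 0 0 0; 0.6 0 0 0 0 0 0"}}

```text
clock: 20.53
eef_pos: [470.2, -123.4, 6.4]
tool_rot: [3.141, 0.0, 0.915]
force: [0.2, -0.3, -0.2]
width: 68.1
gripper_force: 0.0
```

Call:
{"op": "move_arm", "data": {"targets": "-1 0 0 0 0 0 0; -1 0 0 0 0 0 0; -1 0 0 0 0 0 0; -1 0 0 0 0 0 0; -1 0 0 0 0 0 0"}}

```text
clock: 20.95
eef_pos: [470.1, -123.4, 6.5]
tool_rot: [3.141, -0.0, 0.915]
force: [-1.0, 0.5, 5.1]
width: 38.8
gripper_force: 60.7
```

```bash
python3 - <<'E'
import numpy as np
b=np.array([553,-405.8]);a=.128
for n,u,v in(("block",0,30),("step",0,-30)): print(n,b+[np.cos(a)*u-np.sin(a)*v,np.sin(a)*u+np.cos(a)*v])
E
python3 plan.py 470.2,-123.8,110,1.699 549.2,-376,110,1.699
```

```text
block [ 549.17047717 -376.04542464]
step [ 556.82952283 -435.55457536]
t20.9 [ 470.1 -123.4    6.5] rot [ 3.1411e+00 -3.0000e-04  9.1460e-01] w38.8 F [-1.   0.5  5.1] gf61
turn -44.9 deg, then x -0.05 y 0.00 z -10.35 cm; |10.4|
turn 0.0 deg, then x -26.02 y 4.61 z -0.00 cm; |26.4|
full turn now: [ 3.000e-02 -0.000e+00 -4.494e+01] q [-0.13  0.87  0.5   2.13 -1.08  0.43  0.6 ]
```

Call:
{"op": "move_arm", "data": {"targets": "-1 0 0 -1 0 0 0; -1 0 0 -2 0 0 0; -1 0 0 -2.5 0 0 0; -1 0 0 -2.5 0 0 0; -1 0 0 -2.4 0 0 0"}}

```text
clock: 21.37
eef_pos: [469.5, -123.3, 111.0]
tool_rot: [-3.141, 0.001, 0.914]
force: [0.5, -0.7, 0.1]
width: 38.6
gripper_force: 60.3
```

Call:
{"op": "move_arm", "data": {"targets": "-1 0 0 0 0 0 -7; -1 0 0 0 0 0 -7; -1 0 0 0 0 0 -7; -1 0 0 0 0 0 -7; -1 0 0 0 0 0 -7"}}

```text
clock: 21.78
eef_pos: [469.8, -123.1, 110.1]
tool_rot: [-3.142, 0.0, 1.532]
force: [-1.1, -0.1, 0.2]
width: 39.2
gripper_force: 60.3
```

Call:
{"op": "move_arm", "data": {"targets": "-1 0 0 0 0 0 -7; -1 0 0 0 0 0 -2.9; -1 0 0 0 0 0 0; -1 0 0 0 0 0 0; -1 -1.5 0.27 0 0 0 0"}}

```text
clock: 22.2
eef_pos: [473.4, -134.7, 109.5]
tool_rot: [-3.139, -0.004, 1.7]
force: [-0.9, -0.1, -0.5]
width: 38.7
gripper_force: 60.3
```

Call:
{"op": "move_arm", "data": {"targets": "-1 -3.5 0.62 0 0 0 0; -1 -3.5 0.62 0 0 0 0; -1 -3.5 0.62 0 0 0 0; -1 -3.5 0.62 0 0 0 0; -1 -3.5 0.62 0 0 0 0"}}

```text
clock: 22.62
eef_pos: [527.7, -308.9, 109.9]
tool_rot: [-3.141, -0.0, 1.697]
force: [1.0, -0.0, -0.4]
width: 39.2
gripper_force: 60.3
```

Call:
{"op": "move_arm", "data": {"targets": "-1 -3.5 0.62 0 0 0 0; -1 -2.3 0.4 0 0 0 0; -1 -1.2 0.22 0 0 0 0; -1 0 0 0 0 0 0; -1 0 0 0 0 0 0"}}

```text
clock: 23.03
eef_pos: [548.1, -375.1, 109.4]
tool_rot: [-3.14, -0.001, 1.697]
force: [0.5, 0.5, -0.6]
width: 38.8
gripper_force: 60.3
```

```bash
python3 plan.py 549.2,-376,110,1.699 549.2,-376,11.5,1.699
```

```text
t23.0 [ 548.1 -375.1  109.4] rot [-3.1404e+00 -8.0000e-04  1.6966e+00] w38.8 F [ 0.5  0.5 -0.6] gf60
turn -0.1 deg, then x -0.10 y 0.10 z -0.06 cm; |0.2|
turn 0.0 deg, then x 0.00 y 0.00 z 9.85 cm; |9.8|
full turn now: [-0.07 -0.05 -0.14] q [ 0.26  0.86  0.55  1.59 -0.55  0.86  1.14]
```

Call:
{"op": "move_arm", "data": {"targets": "-1 0 0 1 0 0 0; -1 0 0 2 0 0 0; -1 0 0 2 0 0 0; -1 0 0 1.5 0 0 0; -1 0 0 1 0 0 0"}}

```text
clock: 23.45
eef_pos: [548.0, -372.7, 32.7]
tool_rot: [-3.139, -0.003, 1.699]
force: [-0.5, 0.2, 0.0]
width: 39.0
gripper_force: 60.3
```

Call:
{"op": "move_arm", "data": {"targets": "-1 0 0 0.6 0 0 0; -1 0 0 0.5 0 0 0; -1 0 0 0.4 0 0 0; -1 0 0 0.3 0 0 0; -1 0 0 0.2 0 0 0"}}

```text
clock: 23.87
eef_pos: [549.0, -375.6, 15.3]
tool_rot: [3.141, 0.001, 1.698]
force: [1.0, -0.6, 0.2]
width: 38.7
gripper_force: 60.3
```

Call:
{"op": "move_arm", "data": {"targets": "-1 0 0 0.1 0 0 0; -1 0 0 0.1 0 0 0; -1 0 0 0 0 0 0; -1 0 0 0 0 0 0; -1 0 0 0 0 0 0"}}

```text
clock: 24.28
eef_pos: [548.9, -375.4, 13.3]
tool_rot: [3.141, 0.0, 1.698]
force: [-0.0, 0.5, 0.1]
width: 38.7
gripper_force: 60.3
```

```bash
python3 plan.py 549.2,-376,11.3,1.699
```

```text
t24.3 [ 548.9 -375.4   13.3] rot [3.1414e+00 4.0000e-04 1.6983e+00] w38.7 F [-0.   0.5  0.1] gf60
turn -0.0 deg, then x -0.06 y 0.03 z 0.20 cm; |0.2|
full turn now: [ 0.01  0.02 -0.04] q [ 0.3   0.98  0.47  1.62 -0.62  0.7   1.2 ]
```

Call:
{"op": "move_arm", "data": {"targets": "-1 0 0 0.1 0 0 0; -1 0 0 0.1 0 0 0; -1 0 0 0 0 0 0; -1 0 0 0 0 0 0; 0 0 0 0 0 0 0"}}

```text
clock: 24.7
eef_pos: [548.8, -375.5, 11.2]
tool_rot: [3.141, 0.001, 1.698]
force: [0.3, -0.9, -0.6]
width: 42.8
gripper_force: 0.0
```

Call:
{"op": "move_arm", "data": {"targets": "0.15 0 0 0 0 0 0; 0.15 0 0 0 0 0 0; 0.15 0 0 0 0 0 0; 0.15 0 0 0 0 0 0; 0.15 0 0 -0.6 0 0 0"}}

```text
clock: 25.12
eef_pos: [548.0, -374.7, 16.0]
tool_rot: [-3.14, -0.001, 1.698]
force: [-0.0, 0.3, -1.3]
width: 48.9
gripper_force: 0.0
```

Call:
{"op": "move_arm", "data": {"targets": "0.15 0 0 -1 0 0 0; 0.15 0 0 -2 0 0 0; 0.15 0 0 -3 0 0 0; 0.15 0 0 -3 0 0 0; 0.15 0 0 -1 0 0 0"}}

```text
clock: 25.53
eef_pos: [550.5, -377.6, 122.7]
tool_rot: [3.137, 0.006, 1.698]
force: [0.2, -1.5, -0.2]
width: 49.0
gripper_force: 0.0
```

Call:
{"op": "move_arm", "data": {"targets": "0.15 0 0 0 0 0 7.1; 0.15 0 0 0 0 0 7.1; 0.15 0 0 0 0 0 7.1; 0.15 0 0 0 0 0 7.1; 0.15 0 0 0 0 0 7.1"}}

```text
clock: 25.95
eef_pos: [548.9, -375.2, 117.8]
tool_rot: [3.141, -0.0, 1.073]
force: [-0.4, -0.2, 0.2]
width: 48.8
gripper_force: 0.0
```

Call:
{"op": "move_arm", "data": {"targets": "0.15 0 0 0 0 0 7.1; 0.15 0 0 0 0 0 7.1; 0.15 0 0 0 0 0 7.1; 0.15 0 0 0 0 0 7.1; 0.15 0 0 0 0 0 7.1"}}

```text
clock: 26.37
eef_pos: [548.9, -375.2, 117.7]
tool_rot: [3.141, -0.0, 0.453]
force: [0.3, -0.1, -0.5]
width: 49.2
gripper_force: 0.0
```

Call:
{"op": "move_arm", "data": {"targets": "0.15 0 0 0 0 0 7.1; 0.15 0 0 0 0 0 7.1; 0.15 0 0 0 0 0 1; 0.15 0 0 0 0 0 0; 0.15 0 0 0 0 0 0"}}

```text
clock: 26.78
eef_pos: [548.8, -375.2, 117.3]
tool_rot: [3.141, -0.0, 0.197]
force: [-0.0, 0.4, -1.0]
width: 48.8
gripper_force: 0.0
```

```bash
python3 plan.py 459.7,7,110,.195 459.7,7,5,.195
python3 - <<'E'
from fit import *
t=cams.get_image("top");s=cams.get_image("side")
for v in([t],[s]):print(fit("step",(459.7,6.8,3.337),v))
E
```

```text
t26.8 [ 548.8 -375.2  117.3] rot [ 3.1414e+00 -1.0000e-04  1.9680e-01] w48.8 F [-0.   0.4 -1. ] gf0
turn 0.1 deg, then x -1.34 y -39.23 z 0.73 cm; |39.3|
turn 0.0 deg, then x 0.00 y 0.00 z 10.50 cm; |10.5|
full turn now: [ 0.01 -0.    0.11] q [ 0.09  0.98  0.93  1.59 -0.88  1.04 -0.1 ]
([np.float64(465.5), np.float64(-17.6), np.float64(4.098)], np.float64(855.4), [1081])
([np.float64(460.5), np.float64(7.7), np.float64(3.323)], np.float64(5.5), [241])
```

Call:
{"op": "move_arm", "data": {"targets": "0.15 -0.1 -1 0 0 0 0; 0.15 -0.12 -3.6 0 0 0 0; 0.15 -0.12 -3.6 0 0 0 0; 0.15 -0.12 -3.6 0 0 0 0; 0.15 -0.12 -3.6 0 0 0 0"}}

```text
clock: 27.3
eef_pos: [512.3, -223.1, 117.1]
tool_rot: [-3.141, -0.0, 0.194]
force: [0.8, 0.5, 0.4]
width: 49.3
gripper_force: 0.0
```

Call:
{"op": "move_arm", "data": {"targets": "0.15 -0.12 -3.6 0 0 0 0; 0.15 -0.12 -3.6 0 0 0 0; 0.15 -0.12 -3.6 0 0 0 0; 0.15 -0.12 -3.6 0 0 0 0; 0.15 -0.12 -3.6 0 0 0 0"}}

```text
clock: 27.72
eef_pos: [471.6, -47.6, 117.2]
tool_rot: [-3.141, -0.0, 0.195]
force: [0.8, 0.0, 1.5]
width: 48.7
gripper_force: 0.0
```

Call:
{"op": "move_arm", "data": {"targets": "0.15 -0.12 -3.6 0 0 0 0; 0.15 0 -1.5 0 0 0 0; 0.15 0 -0.7 0 0 0 0; 0.15 0 0 1 0 0 0; 0.15 0 0 2 0 0 0"}}

```text
clock: 28.13
eef_pos: [461.9, 6.7, 88.1]
tool_rot: [3.139, -0.004, 0.196]
force: [0.2, 0.2, -0.2]
width: 49.3
gripper_force: 0.0
```

Call:
{"op": "move_arm", "data": {"targets": "0.15 0 0 2 0 0 0; 0.15 0 0 1.5 0 0 0; 0.15 0 0 0.5 0 0 0; 0.15 0 0 0 0 0 0; 0.15 0 0 0 0 0 0"}}

```text
clock: 28.55
eef_pos: [460.6, 5.7, 47.3]
tool_rot: [3.141, -0.0, 0.192]
force: [0.3, 1.5, -0.1]
width: 49.3
gripper_force: 0.0
```

```bash
python3 plan.py 459.7,7,5,.195
```

```text
t28.6 [460.6   5.7  47.3] rot [ 3.1411e+00 -3.0000e-04  1.9230e-01] w49.3 F [ 0.3  1.5 -0.1] gf0
turn -0.2 deg, then x -0.06 y -0.14 z 4.23 cm; |4.2|
full turn now: [ 0.03 -0.01 -0.15] q [-0.49  0.81  0.65  2.19 -1.09  0.51 -0.36]
```

Call:
{"op": "move_arm", "data": {"targets": "0.15 -0.05 -0.1 1 0 0 0; 0.15 0 0 1 0 0 0; 0.15 0 0 0.8 0 0 0; 0.15 0 0 0.6 0 0 0; 0.15 0 0 0.4 0 0 0"}}

```text
clock: 28.97
eef_pos: [460.2, 7.0, 9.1]
tool_rot: [3.14, -0.001, 0.194]
force: [0.3, -0.1, -0.8]
width: 48.7
gripper_force: 0.0
```

Call:
{"op": "move_arm", "data": {"targets": "0.15 0 0 0.3 0 0 0; 0.15 0 0 0.1 0 0 0; 0.15 0 0 0 0 0 0; 0.15 0 0 0 0 0 0; 0.15 0 0 0 0 0 0"}}

```text
clock: 29.38
eef_pos: [459.9, 7.7, 5.2]
tool_rot: [3.141, -0.0, 0.194]
force: [-0.5, -0.2, -0.6]
width: 49.1
gripper_force: 0.0
```

Call:
{"op": "move_arm", "data": {"targets": "-1 0 0 0 0 0 0; -1 0 0 0 0 0 0; -1 0 0 0 0 0 0; -1 0 0 0 0 0 0; -1 0 0 0 0 0 0"}}

```text
clock: 29.8
eef_pos: [459.9, 7.7, 5.4]
tool_rot: [3.141, -0.0, 0.194]
force: [-1.5, 0.8, 5.5]
width: 23.7
gripper_force: 59.3
```

```bash
python3 plan.py 459.7,7,110,.128 556.8,-435.6,110,.128
```

```text
t29.8 [459.9   7.7   5.4] rot [ 3.1415e+00 -4.0000e-04  1.9380e-01] w23.7 F [-1.5  0.8  5.5] gf59
turn 3.8 deg, then x -0.02 y 0.06 z -10.46 cm; |10.5|
turn 0.0 deg, then x 3.98 y 45.14 z -0.00 cm; |45.3|
full turn now: [ 0.01 -0.02  3.77] q [-0.34  0.83  0.39  2.2  -1.09  0.32 -0.38]
```

Call:
{"op": "move_arm", "data": {"targets": "-1 0 0 -1 0 0 0; -1 0 0 -2 0 0 0; -1 0 0 -3 0 0 3.8; -1 0 0 -3 0 0 0; -1 0 0 -1.5 0 0 0"}}

```text
clock: 30.22
eef_pos: [460.5, 7.3, 112.4]
tool_rot: [3.141, -0.002, 0.127]
force: [0.7, 0.4, -0.1]
width: 23.6
gripper_force: 58.9
```

Call:
{"op": "move_arm", "data": {"targets": "-1 0.1 1 0 0 0 0; -1 0.32 3.5 0 0 0 0; -1 0.32 3.5 0 0 0 0; -1 0.32 3.5 0 0 0 0; -1 0.32 3.5 0 0 0 0"}}

```text
clock: 30.63
eef_pos: [492.4, -140.9, 109.3]
tool_rot: [-3.141, 0.001, 0.128]
force: [0.6, -0.9, -0.9]
width: 23.6
gripper_force: 58.9
```

Call:
{"op": "move_arm", "data": {"targets": "-1 0.32 3.5 0 0 0 0; -1 0.32 3.5 0 0 0 0; -1 0.32 3.5 0 0 0 0; -1 0.32 3.5 0 0 0 0; -1 0.32 3.5 0 0 0 0"}}

```text
clock: 31.05
eef_pos: [530.1, -312.8, 108.8]
tool_rot: [-3.141, 0.001, 0.127]
force: [0.5, -0.1, -0.1]
width: 23.7
gripper_force: 58.9
```

Call:
{"op": "move_arm", "data": {"targets": "-1 0.32 3.5 0 0 0 0; -1 0.32 3.5 0 0 0 0; -1 0.2 3 0 0 0 0; -1 0.1 2 0 0 0 0; -1 0 0 0 0 0 0"}}

```text
clock: 31.47
eef_pos: [553.0, -435.2, 108.9]
tool_rot: [3.137, 0.001, 0.123]
force: [-1.2, -0.8, 0.4]
width: 23.6
gripper_force: 59.0
```

Call:
{"op": "move_arm", "data": {"targets": "-1 0 0 0 0 0 0; -1 0 0 0 0 0 0; -1 0 0 0 0 0 0; -1 0 0 0 0 0 0"}}

```text
clock: 31.8
eef_pos: [555.6, -427.0, 109.7]
tool_rot: [-3.14, -0.0, 0.129]
force: [0.4, -0.1, 0.1]
width: 23.9
gripper_force: 59.0
```

```bash
python3 plan.py 556.8,-435.6,10.4,.128
```

```text
t31.8 [ 555.6 -427.   109.7] rot [-3.1402 -0.      0.129 ] w23.9 F [ 0.4 -0.1  0.1] gf59
turn 0.1 deg, then x 0.00 y 0.87 z 9.93 cm; |10.0|
full turn now: [-0.08 -0.    0.05] q [ 0.26  0.94  0.7   1.47 -0.68  0.98 -0.3 ]
```

Call:
{"op": "move_arm", "data": {"targets": "-1 0 0.4 0 0 0 0; -1 0.05 0.3 1 0 0 0; -1 0 0 2 0 0 0; -1 0 0 2 0 0 0; -1 0 0 1 0 0 0"}}

```text
clock: 32.22
eef_pos: [555.8, -434.3, 47.1]
tool_rot: [-3.139, 0.002, 0.128]
force: [0.1, 0.4, -0.9]
width: 23.8
gripper_force: 59.0
```

Call:
{"op": "move_arm", "data": {"targets": "-1 0 0 0 0 0 0; -1 0 0 0 0 0 0; -1 0 0 0 0 0 0; -1 0 0 0 0 0 0"}}

```text
clock: 32.55
eef_pos: [557.2, -436.4, 51.5]
tool_rot: [3.14, -0.001, 0.128]
force: [-0.7, -0.5, -0.1]
width: 23.7
gripper_force: 59.0
```

```bash
python3 plan.py 556.8,-435.6,10.4,.128;  python3 - <<'E'
from h import *
s=cams.get_image("side");c=s["color"][80:200,310:460,::-1]; cv2.imwrite("pics/b1.png",cv2.resize(c,None,fx=5,fy=5,interpolation=cv2.INTER_CUBIC))
E
```

```text
t32.5 [ 557.2 -436.4   51.5] rot [ 3.1395e+00 -1.2000e-03  1.2760e-01] w23.7 F [-0.7 -0.5 -0.1] gf59
turn -0.0 deg, then x -0.03 y -0.09 z 4.11 cm; |4.1|
full turn now: [ 0.12 -0.07 -0.02] q [ 0.29  1.02  0.66  1.48 -0.73  0.9  -0.26]
```

View pics/b1.png

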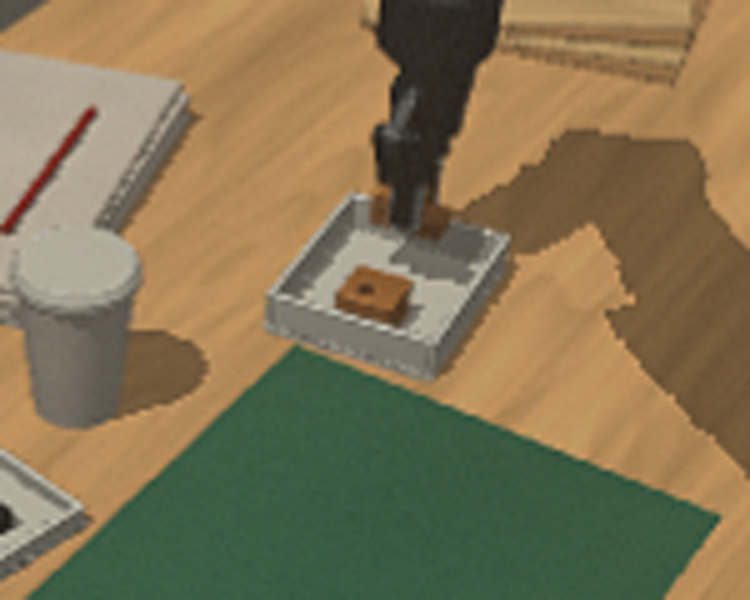

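The block lies flat in the near half of the bin (crop 375,293), and the step hovers over the far half. I lower it in and release.

Call:
{"op": "move_arm", "data": {"targets": "-1 0 0 1 0 0 0; -1 0 0 1 0 0 0; -1 0 0 0.8 0 0 0; -1 0 0 0.5 0 0 0; -1 0 0 0.3 0 0 0"}}

```text
clock: 33.02
eef_pos: [556.0, -434.9, 12.4]
tool_rot: [-3.14, 0.002, 0.127]
force: [0.3, -0.2, 0.7]
width: 23.8
gripper_force: 59.0
```

Call:
{"op": "move_arm", "data": {"targets": "-1 0 0 0.2 0 0 0; -1 0 0 0.1 0 0 0; -1 0 0 0.1 0 0 0; -1 0 0 0 0 0 0; -1 0 0 0 0 0 0"}}

```text
clock: 33.43
eef_pos: [556.8, -435.9, 10.5]
tool_rot: [3.141, -0.0, 0.128]
force: [0.3, -0.0, 0.3]
width: 23.6
gripper_force: 59.1
```

```bash
python3 plan.py 556.8,-435.6,10.4,.128
```

```text
t33.4 [ 556.8 -435.9   10.5] rot [ 3.1407e+00 -3.0000e-04  1.2750e-01] w23.6 F [ 0.3 -0.   0.3] gf59
turn -0.0 deg, then x 0.01 y -0.03 z 0.01 cm; |0.0|
full turn now: [ 0.05 -0.02 -0.03] q [ 0.31  1.07  0.63  1.49 -0.76  0.84 -0.24]
```

Call:
{"op": "move_arm", "data": {"targets": "-1 0 0 0.05 0 0 0; -1 0 0 0 0 0 0; -0.4 0 0 0 0 0 0; -0.25 0 0 0 0 0 0; -0.25 0 0 0 0 0 0"}}

```text
clock: 33.85
eef_pos: [556.7, -435.5, 9.4]
tool_rot: [3.141, -0.0, 0.128]
force: [0.1, 0.4, 0.5]
width: 32.2
gripper_force: 0.0
```

Call:
{"op": "move_arm", "data": {"targets": "-0.25 0 0 0 0 0 0; -0.25 0 0 -0.6 0 0 0; -0.25 0 0 -1 0 0 0; -0.25 0 0 -2 0 0 0; -0.25 0 0 -3 0 0 0"}}

```text
clock: 34.27
eef_pos: [555.5, -434.3, 74.6]
tool_rot: [-3.139, 0.003, 0.127]
force: [-0.1, 0.7, 0.3]
width: 32.3
gripper_force: 0.0
```

Call:
{"op": "move_arm", "data": {"targets": "0.8 0 0 -3 0 0 -7; 0.8 0 0 -1 0 0 -7; 0.8 0 0 0 0 0 -7; 0.8 0 0 0 0 0 -7; 0.8 0 0 0 0 0 -7"}}

```text
clock: 34.68
eef_pos: [556.9, -436.0, 117.4]
tool_rot: [3.139, 0.0, 0.744]
force: [0.6, -1.6, -0.5]
width: 77.0
gripper_force: 0.0
```

Call:
{"op": "move_arm", "data": {"targets": "0.8 0 0 0 0 0 -7; 0.8 0 0 0 0 0 -7; 0.8 0 0 0 0 0 -7; 0.8 0 0 0 0 0 -7; 0.8 0 0 0 0 0 0"}}

```text
clock: 35.1
eef_pos: [556.6, -436.3, 117.0]
tool_rot: [3.14, 0.001, 1.229]
force: [-0.3, 0.6, -0.3]
width: 76.7
gripper_force: 0.0
```

Call:
{"op": "move_arm", "data": {"targets": "0.8 0 0 0 0 0 0; 0.8 0 0 0 0 0 0; 0.8 0 0 0 0 0 0"}}

```text
clock: 35.35
eef_pos: [556.6, -435.6, 115.8]
tool_rot: [3.142, 0.001, 1.225]
force: [0.2, -0.0, 0.9]
width: 77.2
gripper_force: 0.0
```

```bash
python3 plan.py 482,135.3,115,1.227 482,135.3,4,1.227;  python3 - <<'E'
from h import *
s=cams.get_image("side");c=s["color"][80:200,310:460,::-1]; cv2.imwrite("pics/b2.png",cv2.resize(c,None,fx=5,fy=5,interpolation=cv2.INTER_CUBIC))
E
```

```text
t35.4 [ 556.6 -435.6  115.8] rot [3.1416e+00 6.0000e-04 1.2250e+00] w77.2 F [ 0.2 -0.   0.9] gf0
turn -0.1 deg, then x 51.24 y -26.27 z 0.08 cm; |57.6|
turn 0.0 deg, then x 0.00 y 0.00 z 11.10 cm; |11.1|
full turn now: [ 0.    0.03 -0.11] q [ 0.4   0.87  0.43  1.45 -0.41  0.91  0.6 ]
```

View pics/b2.png

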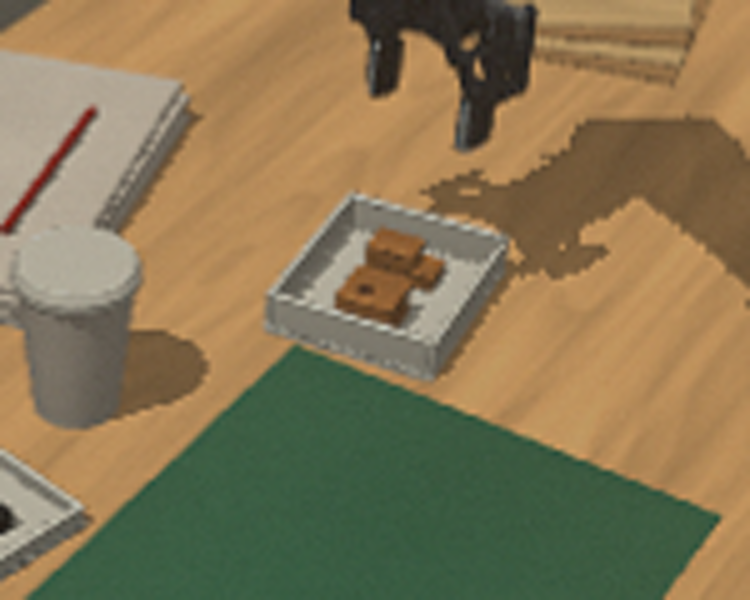

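Both offcuts lie flat side by side in the bin (block at 373,293, step at 405,255). Now the tape.

Call:
{"op": "move_arm", "data": {"targets": "0.8 0.84 -0.43 0 0 0 0; 0.8 3.15 -1.615 0 0 0 0; 0.8 3.15 -1.615 0 0 0 0; 0.8 3.15 -1.615 0 0 0 0; 0.8 3.15 -1.615 0 0 0 0"}}

```text
clock: 35.82
eef_pos: [536.4, -283.5, 115.5]
tool_rot: [-3.141, -0.0, 1.226]
force: [1.0, -0.2, 0.3]
width: 77.1
gripper_force: 0.0
```

Call:
{"op": "move_arm", "data": {"targets": "0.8 3.15 -1.615 0 0 0 0; 0.8 3.15 -1.615 0 0 0 0; 0.8 3.15 -1.615 0 0 0 0; 0.8 3.15 -1.615 0 0 0 0; 0.8 3.15 -1.615 0 0 0 0"}}

```text
clock: 36.23
eef_pos: [513.3, -108.0, 115.7]
tool_rot: [-3.141, -0.0, 1.227]
force: [-0.2, 0.7, 1.0]
width: 76.7
gripper_force: 0.0
```

Call:
{"op": "move_arm", "data": {"targets": "0.8 3.15 -1.615 0 0 0 0; 0.8 3.15 -1.615 0 0 0 0; 0.8 3.15 -1.615 0 0 0 0; 0.8 3.15 -1.615 0 0 0 0; 0.8 3.15 -1.615 0 0 0 0"}}

```text
clock: 36.65
eef_pos: [490.2, 67.3, 115.7]
tool_rot: [-3.141, -0.0, 1.227]
force: [0.1, 0.2, 0.1]
width: 76.6
gripper_force: 0.0
```

Call:
{"op": "move_arm", "data": {"targets": "0.8 2 -1 0 0 0 0; 0.8 1.15 -0.6 0 0 0 0; 0.8 0.8 -0.42 0 0 0 0; 0.8 0 0 1 0 0 0; 0.8 0 0 2 0 0 0"}}

```text
clock: 37.07
eef_pos: [487.0, 109.4, 86.4]
tool_rot: [3.137, -0.002, 1.228]
force: [0.6, 0.5, 0.1]
width: 77.1
gripper_force: 0.0
```

Call:
{"op": "move_arm", "data": {"targets": "0.8 0 0 2 0 0 0; 0.8 0 0 1 0 0 0; 0.8 0 0 0 0 0 0; 0.8 0 0 0 0 0 0; 0.8 0 0 0 0 0 0"}}

```text
clock: 37.48
eef_pos: [486.0, 108.3, 56.0]
tool_rot: [3.141, 0.0, 1.226]
force: [-0.3, 0.5, -0.4]
width: 77.4
gripper_force: 0.0
```

```bash
python3 plan.py 482,135.3,4,1.227
```

```text
t37.5 [486.  108.3  56. ] rot [3.1407e+00 2.0000e-04 1.2256e+00] w77.4 F [-0.3  0.5 -0.4] gf0
turn -0.1 deg, then x 2.40 y -1.29 z 5.20 cm; |5.9|
full turn now: [ 0.05  0.01 -0.08] q [-0.52  0.74  0.37  2.08 -0.63  0.43 -0.  ]
```

Call:
{"op": "move_arm", "data": {"targets": "0.8 1.2 -0.65 0 0 0 0; 0.8 0.8 -0.44 0 0 0 0; 0.8 0.4 -0.2 0 0 0 0; 0.8 0 0 0 0 0 0; 0.8 0 0 0.8 0 0 0"}}

```text
clock: 37.9
eef_pos: [482.5, 136.5, 48.5]
tool_rot: [3.139, -0.001, 1.228]
force: [1.1, 1.1, 0.2]
width: 77.0
gripper_force: 0.0
```

Call:
{"op": "move_arm", "data": {"targets": "0.8 0 0 1 0 0 0; 0.8 0 0 1 0 0 0; 0.8 0 0 0.8 0 0 0; 0.8 0 0 0 0 0 0; 0.8 0 0 0 0 0 0"}}

```text
clock: 38.32
eef_pos: [480.9, 135.5, 18.6]
tool_rot: [-3.14, 0.001, 1.226]
force: [-0.3, 0.1, 0.6]
width: 77.1
gripper_force: 0.0
```

```bash
python3 plan.py 482,135.3,4,1.227
```

```text
t38.3 [480.9 135.5  18.6] rot [-3.1401e+00  1.3000e-03  1.2262e+00] w77.1 F [-0.3  0.1  0.6] gf0
turn -0.0 deg, then x 0.02 y 0.11 z 1.46 cm; |1.5|
full turn now: [-0.09  0.07 -0.05] q [-0.53  0.8   0.31  2.09 -0.68  0.35 -0.01]
```

Call:
{"op": "move_arm", "data": {"targets": "0.8 0 0.08 0.4 0 0 0; 0.8 0 0 0.4 0 0 0; 0.8 0 0 0.4 0 0 0; 0.8 0 0 0.2 0 0 0; 0.8 0 0 0 0 0 0"}}

```text
clock: 38.73
eef_pos: [481.9, 135.8, 5.1]
tool_rot: [-3.141, 0.0, 1.227]
force: [0.6, 0.7, 0.4]
width: 76.8
gripper_force: 0.0
```

Call:
{"op": "move_arm", "data": {"targets": "0.8 0 0 0 0 0 0; -1 0 0 0 0 0 0; -1 0 0 0 0 0 0; -1 0 0 0 0 0 0; -1 0 0 0 0 0 0"}}

```text
clock: 39.15
eef_pos: [482.3, 135.9, 6.3]
tool_rot: [3.141, -0.0, 1.227]
force: [-1.2, -0.5, 6.8]
width: 47.1
gripper_force: 61.0
```

Call:
{"op": "move_arm", "data": {"targets": "-1 0 0 0 0 0 0; -1 0 0 0 0 0 0"}}

```text
clock: 39.32
eef_pos: [482.3, 135.9, 6.3]
tool_rot: [3.141, -0.001, 1.227]
force: [-1.0, -1.0, 7.4]
width: 47.1
gripper_force: 61.0
```

```bash
python3 plan.py 482,135.3,110,1.227 558.6,397.6,110,1.227
```

```text
t39.3 [482.3 135.9   6.3] rot [ 3.1412e+00 -5.0000e-04  1.2273e+00] w47.1 F [-1.  -1.   7.4] gf61
turn 0.0 deg, then x -0.07 y -0.01 z -10.37 cm; |10.4|
turn 0.0 deg, then x 27.28 y -1.63 z -0.00 cm; |27.3|
full turn now: [ 0.02 -0.03  0.02] q [-0.52  0.83  0.28  2.08 -0.7   0.32  0.01]
```

Call:
{"op": "move_arm", "data": {"targets": "-1 0 0 -1 0 0 0; -1 0 0 -2 0 0 0; -1 0 0 -3 0 0 0; -1 0 0 -3 0 0 0; -1 0 0 -1.4 0 0 0"}}

```text
clock: 39.73
eef_pos: [483.4, 135.9, 112.9]
tool_rot: [3.138, -0.002, 1.227]
force: [0.5, 0.5, -1.0]
width: 46.8
gripper_force: 62.1
```

Call:
{"op": "move_arm", "data": {"targets": "-1 1 -0.06 0 0 0 0; -1 3 -0.18 0 0 0 0; -1 3 -0.18 0 0 0 0; -1 3 -0.18 0 0 0 0; -1 3 -0.18 0 0 0 0"}}

```text
clock: 40.15
eef_pos: [518.1, 263.1, 109.0]
tool_rot: [-3.14, 0.001, 1.228]
force: [0.4, 1.2, -0.8]
width: 47.0
gripper_force: 62.1
```

Call:
{"op": "move_arm", "data": {"targets": "-1 3 -0.18 0 0 0 0; -1 3 -0.18 0 0 0 0; -1 3 -0.18 0 0 0 0; -1 3 -0.18 0 0 0 0; -1 1.5 -0.1 0 0 0 0"}}

```text
clock: 40.57
eef_pos: [555.3, 396.5, 108.2]
tool_rot: [-3.14, -0.002, 1.232]
force: [-0.4, 1.0, -0.5]
width: 47.0
gripper_force: 62.1
```

Call:
{"op": "move_arm", "data": {"targets": "-1 0.7 -0.03 0 0 0 0; -1 0 0 1 0 0 0; -1 0 0 2 0 0 0; -1 0 0 2 0 0 0; -1 0 0 1 0 0 0"}}

```text
clock: 40.98
eef_pos: [556.5, 394.5, 46.2]
tool_rot: [-3.139, 0.005, 1.225]
force: [-0.4, -0.0, 0.0]
width: 47.0
gripper_force: 62.1
```

Call:
{"op": "move_arm", "data": {"targets": "-1 0 0 0 0 0 0; -1 0 0 0 0 0 0; -1 0 0 0 0 0 0; -1 0 0 0 0 0 0"}}

```text
clock: 41.32
eef_pos: [559.4, 397.4, 50.8]
tool_rot: [3.14, -0.001, 1.227]
force: [0.5, -0.1, 0.6]
width: 47.0
gripper_force: 62.1
```

```bash
python3 plan.py 558.6,397.6,11.3,1.227
```

```text
t41.3 [559.4 397.4  50.8] rot [ 3.1402e+00 -1.3000e-03  1.2266e+00] w47.0 F [ 0.5 -0.1  0.6] gf62
turn -0.0 deg, then x -0.01 y -0.08 z 3.95 cm; |3.9|
full turn now: [ 0.08 -0.08 -0.02] q [-0.94  0.96  0.53  1.55 -0.61  0.8  -0.52]
```

Call:
{"op": "move_arm", "data": {"targets": "-1 0 0 1 0 0 0; -1 0 0 1 0 0 0; -1 0 0 0.8 0 0 0; -1 0 0 0.5 0 0 0; -1 0 0 0.2 0 0 0"}}

```text
clock: 41.73
eef_pos: [557.5, 397.0, 12.7]
tool_rot: [-3.14, 0.002, 1.227]
force: [0.2, 0.8, 0.2]
width: 46.6
gripper_force: 62.1
```

Call:
{"op": "move_arm", "data": {"targets": "-1 0 0 0.2 0 0 0; -1 0 0 0.1 0 0 0; -1 0 0 0.05 0 0 0; -1 0 0 0 0 0 0; -1 0 0 0 0 0 0"}}

```text
clock: 42.15
eef_pos: [558.4, 397.3, 11.4]
tool_rot: [-3.142, 0.0, 1.227]
force: [-2.1, -1.3, 3.6]
width: 46.9
gripper_force: 62.5
```

```bash
python3 plan.py 558.6,397.6,11.3,1.227
```

```text
t42.1 [558.4 397.3  11.4] rot [-3.1415e+00  2.0000e-04  1.2270e+00] w46.9 F [-2.1 -1.3  3.6] gf62
turn 0.0 deg, then x 0.03 y 0.00 z 0.01 cm; |0.0|
full turn now: [-0.    0.01  0.  ] q [-0.93  1.01  0.5   1.55 -0.63  0.75 -0.49]
```

Contact, so I release, lift, and back away towards the robot for a final look.

Call:
{"op": "move_arm", "data": {"targets": "0.2 0 0 0 0 0 0; 0.38 0 0 0 0 0 0; 0.38 0 0 0 0 0 0; 0.38 0 0 0 0 0 0; 0.38 0 0 0 0 0 0"}}

```text
clock: 42.57
eef_pos: [558.6, 397.5, 10.8]
tool_rot: [3.141, 0.0, 1.227]
force: [0.7, 0.3, -0.1]
width: 59.3
gripper_force: 0.0
```

Call:
{"op": "move_arm", "data": {"targets": "0.38 0 0 -0.6 0 0 0; 0.38 0 0 -1 0 0 0; 0.38 0 0 -2 0 0 0; 0.38 0 0 -3 0 0 0; 0.38 0 0 -3 0 0 0"}}

```text
clock: 42.98
eef_pos: [558.2, 397.0, 108.2]
tool_rot: [-3.141, 0.001, 1.227]
force: [0.7, 0.3, -0.6]
width: 58.7
gripper_force: 0.0
```

Call:
{"op": "move_arm", "data": {"targets": "0.38 0 0 -3 0 0 0; 0.38 0 0 -3 0 0 0; 0.38 0 3 -2 0 0 0; 0.38 0 -3 0 0 0 0; 0.38 0 -3 0 0 0 0"}}

```text
clock: 43.4
eef_pos: [535.4, 404.4, 190.7]
tool_rot: [3.135, -0.004, 1.22]
force: [-1.4, 1.6, -0.7]
width: 59.0
gripper_force: 0.0
```

Call:
{"op": "move_arm", "data": {"targets": "0.38 0 -3 0 0 0 0; 0.38 0 -3 0 0 0 0; 0.38 0 -3 0 0 0 0; 0.38 0 0 0 0 0 0; 0.38 0 0 0 0 0 0"}}

```text
clock: 43.82
eef_pos: [443.5, 439.5, 187.9]
tool_rot: [-3.141, -0.001, 1.231]
force: [0.3, 0.1, 0.6]
width: 58.9
gripper_force: 0.0
```

```bash
python3 plan.py 558.6,397.6,11.3,1.227
python3 - <<'E'
from fit import *
t=cams.get_image("top");s=cams.get_image("side")
a=cv2.resize(t["color"][100:300,120:520,::-1],None,fx=2,fy=2,interpolation=cv2.INTER_CUBIC)
cv2.imwrite("pics/f1.png",a);cv2.imwrite("pics/f2.png",cv2.resize(s["color"][90:350,160:440,::-1],None,fx=2.3,fy=2.3,interpolation=cv2.INTER_CUBIC))
E
```

```text
t43.8 [443.5 439.5 187.9] rot [-3.1406e+00 -1.0000e-03  1.2308e+00] w58.9 F [0.3 0.1 0.6] gf0
turn 0.2 deg, then x -0.07 y 12.25 z 17.66 cm; |21.5|
full turn now: [-0.06 -0.06  0.22] q [-1.2   0.72  0.64  1.65 -0.51  0.94 -0.71]
```

View pics/f1.png

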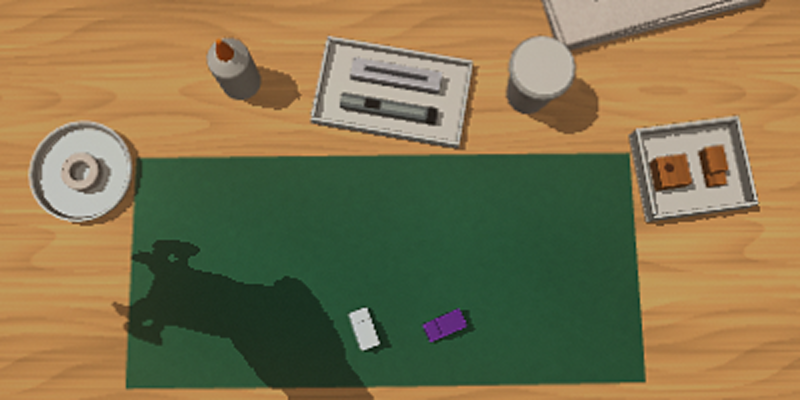

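View pics/f2.png

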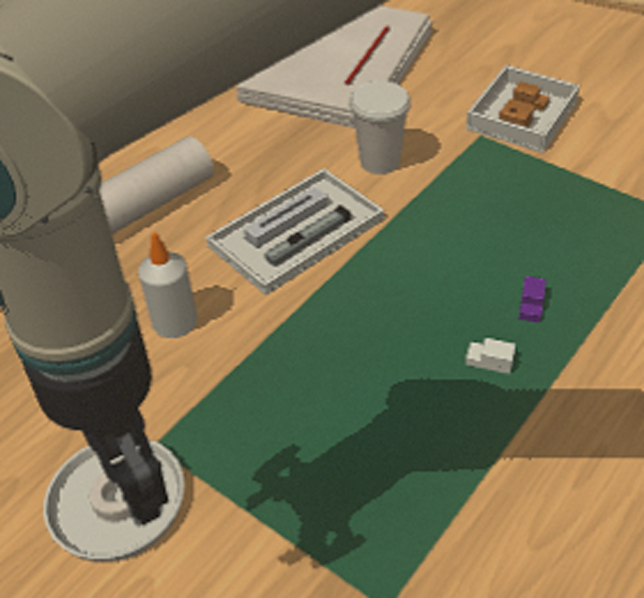

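Both final views show everything in place. Knife (390,108) and sander (395,75) lie lengthwise in the tray, block (671,171) and step (713,166) in the bin, and the tape (82,171) sits in the middle of the dish. Cup and glue have not moved, and the arm is clear of everything. Handing in.

```bash
python3 -c "
from cell import order; print(order.finish_job())"
```

```text
the job is handed in; nothing more can be done
None
```

The job is handed in at about 44 s of the 118 s allowed: all five things lie flat in their containers, the tape is centred in the dish, and the cup and glue bottle are where they stood.

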